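# Fetch the hand fork from behind the trowels

### The job

The hand fork hangs at the back of the crowded hook, behind two trowels. First move both trowels over to the empty hook so that they hang there by their handles, then take the fork off its hook and stand it in the narrow wooden holder, tines down. Do not let a tool fall, and leave the other things on the table and on the shelf where they are.

Things in the scene. Friction and masses are not known exactly. Their poses are not given: they have to be found in the camera images.
- rack: Fixed wooden rack, front to -x. Origin on the table midway below the hooks' roots. Base board x -130 to +25, y +-160, 14 mm thick; upright panel, front face x = 0. Shelf board above the rear of the hooks, x -45 to +70, y +-170, underside 330, top 344 mm up: the rear tool can be reached only with the gripper tilted back to the robot's side.
- full_hook: Crowded steel hook, left or right one, on the rack's panel; holds all three tools. Origin at the bar's root, on its flat top, 190 mm above the table; -x runs along the bar to its tip. Bar 12 wide, 8 high, 152 mm long; the last 6 mm turn up 7 mm: raise a handle more than 7 and less than 26 mm to pass. Tools hang about 35, 75 and 115 mm from the root.
- spare_hook: The empty hook, equal to the crowded one, same height and direction, 170 mm beside it. Same origin and axes: root of the bar, on its flat top, -x along the bar to the turned-up tip.
- square_trowel: Trowel with a square-ended blade 50 mm wide, its sides raised 10 mm to -x; 161 mm long, about 90 g, in front of the fork (first or second from the tip). D-handle, origin and axes exactly as the fork's; the blade ends at z -145.
- pointed_trowel: Trowel with a pointed blade 34 mm wide; 161 mm long, about 90 g, in front of the fork (first or second from the tip). D-handle, origin and axes exactly as the fork's; the point is at z -145.
- fork: Hand fork, rearmost, 161 mm long, 90 g. Origin: middle of the underside of the wooden grip bar, which rests on the hook; z up, y along the bar. D-handle with flat sides 56 mm apart in y, z -44 to +16, to grip by; bar 14 mm thick, 16 high; below it a closed opening 38 wide, 34 high; lower cross piece z -44 to -34. Three tines 6 thick, 44 wide in all, to z -145.
- fork_tip (a point): End of the fork's middle tine, 145 mm below the fork's origin along its z. Held by the handle, the tool turns with the hand: a change of the hand's tilt on the way tilts it.
- holder: Fixed narrow open wooden holder on the table, left of the rack. Origin at the centre of its underside; inside 44 mm in x, 76 in y, walls 7, rim at z 95, inner floor at z 7 mm; -x side roughly to the robot. The fork goes in with its y along the holder's y.
- clay_pot_large: Bystander: small clay pot, 64 mm wide, 50 mm high, on the rack's shelf; origin at its underside.
- clay_pot_small: Bystander: smaller clay pot, 49 mm wide, 38 mm high, on the rack's shelf; origin at its underside.
- ribbon_spool: Bystander: ribbon spool lying flat in front of the rack, 72 mm wide, 30 mm high; origin at its underside.
- glue: Bystander: small dark dropper bottle, 34 mm wide, 102 mm high, right of the middle; origin at its underside.
- spray: Bystander: mist bottle, 98x67x215 mm, at the right; origin at its underside.
- tape_roll: Bystander: roll of tape lying flat, 58 mm wide, 13 mm high, at the left behind the holder; origin at its underside.
There are look-alikes about, which are no part of the job. Leave any purple look-alike of the square_trowel alone.

How it is judged:
By the outcome, as a careful person would: the job done as asked, in the order asked, and still so for the second after the job is handed in, with the robot touching nothing.
It also fails if it takes over 66 s, if anything falls off the work surface, if the arm or the gripper's body presses on something with over 40 N, if the wrist force passes 120 N, or if a joint passes its speed limit or range.

### The arm

A 7-joint arm with a two-finger parallel gripper is mounted at the origin on the work surface; the furniture and walls round the work are solid. World frame = base frame: x ahead of the robot, y to its left, z up, the work surface at z = 0. Lengths are in m, angles in rad, forces in N, time in s.
With the tool pointing down it reaches from about 0.425 to 1.025 m from the base axis. Payload 3.6 kg.
Tool frame: the origin (TCP) lies between the finger pads; the fingertips stand 19 mm ahead of it and the grasp point (between the pads) is the TCP; z points along the fingers, y is the direction in which the jaws open and shut (so a half turn about z gives the same grasp; the last joint's range is limited). The gripper opens to 85 mm and grips with 20 to 120 N. Pads are 22 mm wide; open, the fingers measure 114 mm over their backs; the gripper's body (76 mm by 85 mm) begins 54 mm behind the grasp point. The pads swing forward as they close: fully open they stand 13 mm farther back than shut.
Start: joints at [-1.411, 0.591, 0.048, 1.609, -0.033, 0.943, -0.034], TCP at [0.182, 0.702, 0.25] pointing down, gripper open.
Joint ranges: [-2.69, 2.69], [-0.47, 2.24], [-1.27, 1.36], [0.19, 2.51], [-1.53, 4.68], [0.08, 2.07], [-3.09, 3.09]. Speed limits (rad/s): [2.57, 2.57, 3.14, 3.14, 3.14, 3.14, 3.14].

### API

Orientations are given as a unit quaternion [w, x, y, z].
In Python, from rig import env gives the robot as it stands.
- The arm moves only by the tool jog_arm, never from a script. Its argument "deltas" is a list of rows, each a list of 7 numbers: the turn, a rotation vector about the world's x, y, z in rad, then the shift along the world's x, y, z in m, then the finger opening in m, from 0 to 0.0854. A call has 1 to 12 rows; each row shifts and turns the commanded pose from where the row before left it; what a row does not reach is not made up. A row lasts 1/10 s, in which the tool goes at most 50 mm and 8.59 degrees, less where a joint would pass 70% of its speed; a pose out of reach is approached as far as the arm can. A call with a gripper value outside its range is refused whole. The fingers move at their own pace and stop on an object; "squeeze" is the grip in N (left out, the last holds). Time passes only in rows, so rows that do not move let the fingers close. It gives the time, the measured TCP pose, the force and the opening at its end, in the units of the state.
- env.sense(): the state, without advancing time (a new reading comes with each control period).
- env.get_image(name): name is "scene" or "top" or "wrist"; returns (picture, depth): 480x640x3 uint8, red, green, blue; 480x640 float32, m along the optical axis (not along the pixel's ray), 0 where there is no reading.
- env.camera_model(name): a dict with "mtx" (3x3 intrinsics, pixels), "R" (3x3) and "t" (3): a world point X has camera coordinates R X + t. Camera axes: x right, y down, z forward; pixel columns grow to the right and rows downward; lengths in m; the calibration is good to about 2 mm. A picture is of the moment at which its call begins: read the wrist's pose just before it. camera_model takes no time and is no camera call; for the wrist camera it gives the pose at the moment of the call.
- env.hand_in(): hands the job in, once; it reports no verdict.
Trained networks look in the newest picture that a camera, given by its name, has taken for a name from the list of things; names that differ only in an ending like _2 or _b are one class to them, and where a whole thing is asked for, a point or a joint stands for the part that bears it (a point fixed in the world has none). Each returns a list of dicts, best first, with "p" (0 to 1); they miss things now and then, are a little off and sometimes report something else, mostly with a low value. They report only what shows in the picture. A call takes as long as a camera call. They do not tell look-alikes from the thing itself.
- env.look_for(camera, label): "centre" ([x, y, z] in m, in the coordinates of the camera as it stood for that picture, good to about 4 mm: the middle of the surface that is visible of it).
The state is a dict: "t": time; "q": joint angles; "qd": joint speeds; "joint_efforts": joint torques, N m; "tool_pos": TCP position; "ee_rot": TCP orientation; "wrist_force": force on the tool from outside, world axes, zero at the start; "moment": the same for the moment, N m; "gripper_width": finger opening in m.
Only numpy, scipy, OpenCV 4.12 (cv2) and the standard library are available. Lean on these libraries where they do the work, as an engineer would, in place of code of your own. Each camera call takes 0.05 s, during which the arm holds its last target.

## Working session

There is one attempt and no reset: what is moved stays moved. The work goes in short steps, Python scripts to look and compute and a tool call to move; the robot and the scene stay as the last step left them, time stands still between calls to the robot, and variables do not carry over. Pictures are saved under pics/ and viewed, and the job is handed in when it is done.

Besides the shell and the picture viewer there is one more tool, called after "Emit:" as name(argument=value, ...) on one line, values as JSON. jog_arm: Moves the arm, as the interface text tells. Its arguments: {"type":"object","properties":{"deltas":{"type":"array","items":{"type":"array","items":{"type":"number"}}},"squeeze":{"type":"number"}},"required":["deltas"]}

```bash
ls; mkdir -p pics; cat > h.py <<'E'
import numpy as np, cv2
from rig import env
from scipy.spatial.transform import Rotation as R
def snap(cam,name=None):
    m=env.camera_model(cam); im,d=env.get_image(cam)
    if name: cv2.imwrite(f'pics/{name}.png',im[:,:,::-1])
    return im,d,m
def world(m,d,u,v,z=None):
    z=d[v,u] if z is None else z
    K=m['mtx'];c=np.array([(u-K[0][2])/K[0][0]*z,(v-K[1][2])/K[1][1]*z,z])
    return np.array(m['R']).T@(c-np.array(m['t']))
def c2w(m,c): return np.array(m['R']).T@(np.array(c)-np.array(m['t']))
def cloud(m,d):
    K=np.array(m['mtx']);v,u=np.mgrid[:480,:640]
    c=np.stack([(u-K[0,2])/K[0,0]*d,(v-K[1,2])/K[1,1]*d,d],-1)
    P=(c-np.array(m['t']))@np.array(m['R']); P[d==0]=np.nan
    return P
E
python3 - <<'E'
from h import *
np.set_printoptions(precision=4,suppress=True)
s=env.sense();print(s['t'],s['tool_pos'],s['ee_rot'],s['gripper_width'])
for c in ['scene','top','wrist']:
    im,d,m=snap(c,c+'0'); np.savez('/tmp/'+c+'0.npz',d=d,im=im,**m)
    print(c,'cam pos',c2w(m,[0,0,0]))
E
```

```text
pics
0.0 [0.1818 0.701  0.2491] [-0.0001  0.1265  0.992  -0.0011] 0.08557400282191759
scene cam pos [-0.0937 -0.4412  1.0393]
top cam pos [0.2743 0.0499 1.4708]
wrist cam pos [0.1051 0.722  0.3732]
```

View pics/scene0.png

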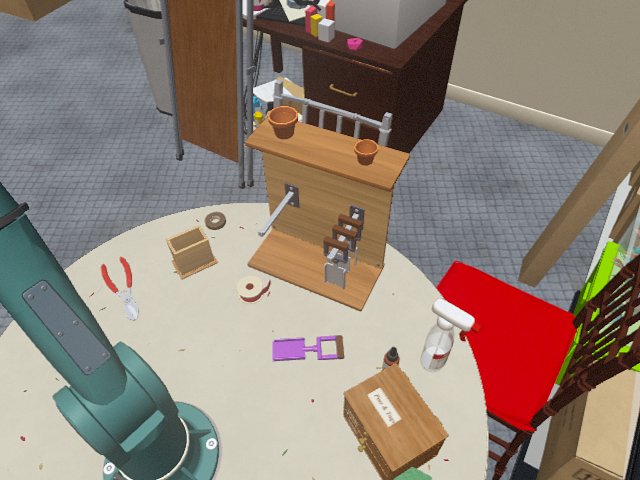

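View pics/top0.png

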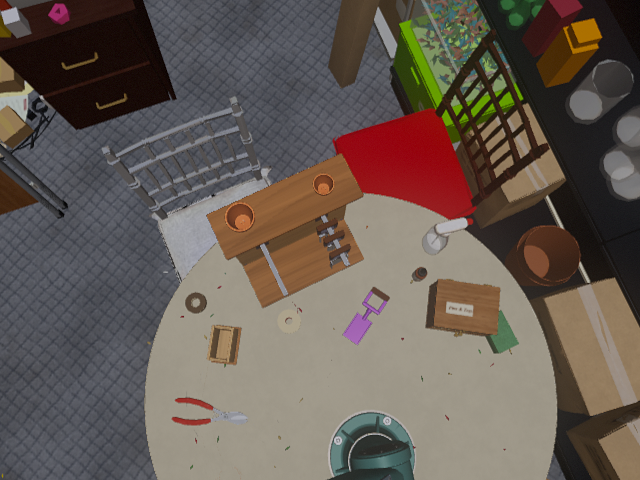

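View pics/wrist0.png

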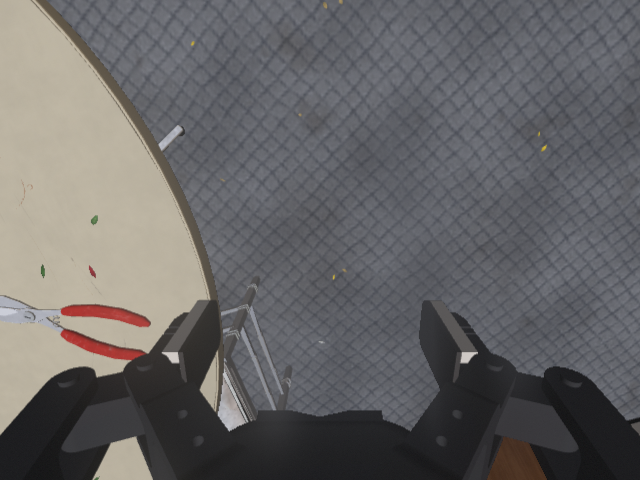

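Scene view: the crowded hook is the right one (roots ≈(357,212)), with handles at about (337,242), (343,230) and (350,218). The spare hook is at (290,190) and the holder at (190,250). The purple look-alike lies at (308,348).

```bash
python3 - <<'E'
from h import *
np.set_printoptions(precision=4,suppress=True)
ims=[]
for c,(x0,x1,y0,y1) in dict(scene=(240,420,130,310),top=(200,380,150,310)).items():
    z=np.load(f'/tmp/{c}0.npz'); im=z['im'][y0:y1,x0:x1,::-1]
    cv2.imwrite(f'pics/{c}_crop.png',cv2.resize(im,None,fx=3.3,fy=3.3,interpolation=cv2.INTER_CUBIC))
for c in ['scene','top']:
    z=np.load(f'/tmp/{c}0.npz'); m={k:z[k] for k in('mtx','R','t')}
    for l in ['rack','full_hook','spare_hook','square_trowel','pointed_trowel','fork','holder','ribbon_spool','tape_roll','glue','spray']:
        for r in env.look_for(c,l)[:3]:
            w=c2w(m,r['centre']); K=z['mtx'];p=K@np.array(r['centre']);print(c,l,round(r['p'],2),w,(p[:2]/p[2]).astype(int))
print(env.sense()['t'])
E
```

```text
scene rack 0.57 [ 0.6045 -0.0067  0.1948] [323 202]
scene full_hook 0.88 [ 0.6119 -0.0966  0.1927] [358 215]
scene full_hook 0.32 [0.4043 0.2551 0.0608] [193 251]
scene spare_hook 0.57 [0.5749 0.0712 0.1917] [288 199]
scene square_trowel 0.79 [ 0.5048 -0.1011  0.1185] [336 268]
scene square_trowel 0.78 [ 0.3413 -0.1082  0.0071] [301 348]
scene pointed_trowel 0.89 [ 0.5465 -0.0986  0.1905] [345 235]
scene pointed_trowel 0.15 [0.4038 0.2561 0.0641] [192 250]
scene fork 0.54 [ 0.579  -0.0926  0.1905] [349 225]
scene holder 0.81 [0.4041 0.2591 0.0615] [191 250]
scene ribbon_spool 0.89 [0.4073 0.0748 0.0306] [253 287]
scene ribbon_spool 0.25 [0.6154 0.1042 0.3844] [280 118]
scene tape_roll 0.81 [0.5485 0.3064 0.0181] [216 218]
scene glue 0.69 [ 0.3949 -0.3005  0.0626] [391 359]
scene spray 0.74 [ 0.4589 -0.3732  0.1523] [442 330]
scene spray 0.47 [0.5747 0.0711 0.1936] [288 198]
top rack 0.76 [0.5992 0.0061 0.3401] [286 216]
top full_hook 0.45 [ 0.5375 -0.0929  0.1944] [335 241]
top spare_hook 0.53 [0.5283 0.0776 0.1901] [272 268]
top square_trowel 0.8 [ 0.3348 -0.0992  0.0095] [361 322]
top square_trowel 0.6 [ 0.511  -0.0872  0.2021] [337 251]
top pointed_trowel 0.69 [ 0.5465 -0.0906  0.2043] [333 237]
top fork 0.79 [ 0.5829 -0.0848  0.2068] [326 224]
top holder 0.85 [0.4085 0.2712 0.0322] [224 344]
top holder 0.73 [ 0.5814 -0.0808  0.203 ] [324 226]
top ribbon_spool 0.66 [0.4055 0.0882 0.0295] [288 321]
top tape_roll 0.53 [0.5424 0.319  0.0109] [194 304]
top glue 0.66 [ 0.3999 -0.2926  0.0574] [419 273]
top spray 0.95 [ 0.4664 -0.3592  0.1476] [439 235]
1.25
```

```bash
python3 - <<'E'
from h import *
np.set_printoptions(precision=4,suppress=True)
z=np.load('/tmp/top0.npz'); m={k:z[k] for k in('mtx','R','t')}; P=cloud(m,z['d'])
def rect(mask,name):
    pts=P[mask][:,:2]
    r=cv2.minAreaRect((pts*1000).astype(np.float32)); print(name,len(pts),np.array(r[0]),r[1],r[2], cv2.boxPoints(r).tolist(), np.median(P[mask][:,2]))
X,Y,Z=P[...,0],P[...,1],P[...,2]
v,u=np.mgrid[:480,:640]
rect((abs(Z-0.344)<.008)&(u>200)&(u<370)&(v>150)&(v<265),'shelf')
rect((abs(Z-0.095)<.012)&(u>195)&(u<250)&(v>310)&(v<375),'holder')
rect((abs(Z-0.014)<.006)&(u>235)&(u<370)&(v>200)&(v<312),'base')
rect((abs(Z-0.19)<.012)&(u>250)&(u<300)&(v>235)&(v<305),'sparehook')
E
```

```text
shelf 6649 [625.2017   0.3627] (117.25431823730469, 340.4757995605469) 5.494563102722168 [[550.54345703125, 164.20480346679688], [583.1444091796875, -174.70660400390625], [699.8599853515625, -163.47933959960938], [667.259033203125, 175.43206787109375]] 0.34465354503204515
holder 325 [408.4797 272.7403] (59.467247009277344, 89.70084381103516) 62.97541809082031 [[355.01629638671875, 266.6320495605469], [434.9228515625, 225.87442016601562], [461.94317626953125, 278.8485412597656], [382.03662109375, 319.6061706542969]] 0.09488751348018869
base 4001 [570.7143 -14.0787] (380.3924865722656, 321.198974609375) 69.45474243164062 [[353.58087158203125, -135.815673828125], [654.3500366210938, -248.53952026367188], [787.8477172851562, 107.658203125], [487.07855224609375, 220.38204956054688]] 0.014254088801663515
sparehook 270 [524.9409  76.5152] (144.01551818847656, 11.914997100830078) 5.605208396911621 [[452.695556640625, 75.4109878540039], [453.859375, 63.552955627441406], [597.186279296875, 77.61943817138672], [596.0224609375, 89.47747039794922]] 0.1905944088987845
```

```bash
cat >> h.py <<'E'
np.set_printoptions(precision=4,suppress=True)
YR=0.0968
def Rd(yaw,th):
    xr=np.array([np.cos(yaw),np.sin(yaw),0]);Z=np.array([0,0,1.]);
    z=np.sin(th)*xr-np.cos(th)*Z; x=-np.cos(th)*xr-np.sin(th)*Z
    return np.stack([x,np.cross(z,x),z],1)
def Rc(q): return R.from_quat([q[1],q[2],q[3],q[0]]).as_matrix()
def togo(yaw,th):
    return R.from_matrix(Rd(yaw,th)@Rc(env.sense()['ee_rot']).T).as_rotvec()
ROOT=np.array([0.6210,-0.0855,0.190]); SP=np.array([0.6046,0.0838,0.190])
A=np.array([np.cos(YR),np.sin(YR),0]);B=np.array([-A[1],A[0],0])
E
python3 - <<'E'
from h import *
print(togo(YR,.7), togo(YR,.7)/24)
E
```

```text
[-0.0551 -0.7013  0.3361] [-0.0023 -0.0292  0.014 ]
```

View pics/scene_crop.png

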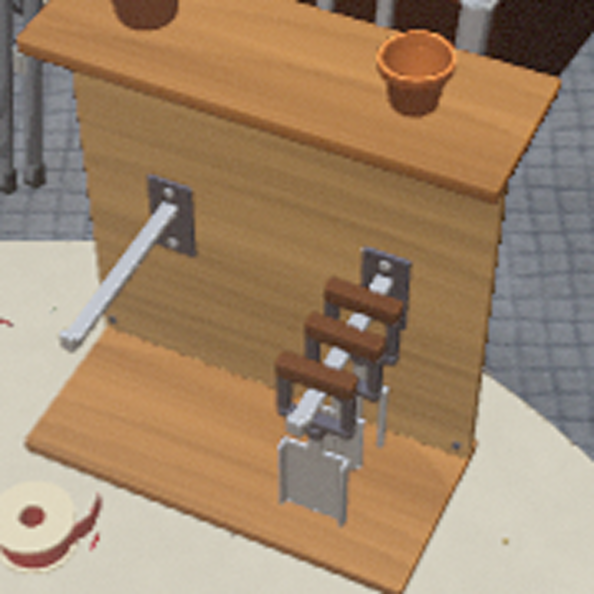

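View pics/top_crop.png

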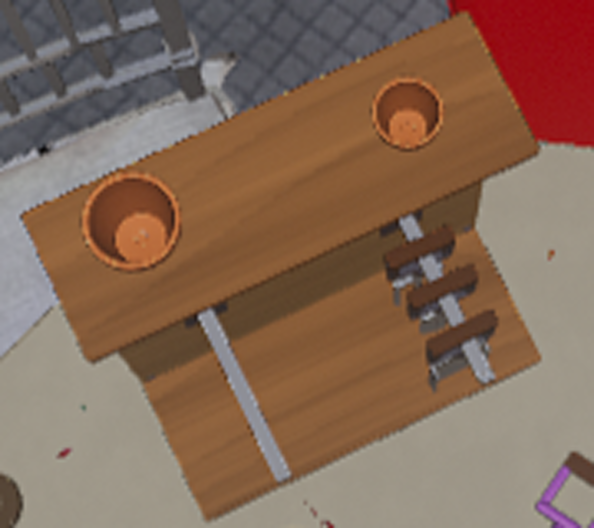

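Candidates for square_trowel: scene (336,265), on the hook at the tip, and scene (308,348), the purple one on the table. I choose the hook one. On the hook the front tool is square, the second is the pointed trowel (345,235) and the rear is the fork (350,222); the crop confirms this order.

Emit:
jog_arm(deltas=[[-0.0023,-0.0292,0.014,0.022,-0.025,0.01,0.085],[-0.0023,-0.0292,0.014,0.022,-0.025,0.01,0.085],[-0.0023,-0.0292,0.014,0.022,-0.025,0.01,0.085],[-0.0023,-0.0292,0.014,0.022,-0.025,0.01,0.085],[-0.0023,-0.0292,0.014,0.022,-0.025,0.01,0.085],[-0.0023,-0.0292,0.014,0.022,-0.025,0.01,0.085],[-0.0023,-0.0292,0.014,0.022,-0.025,0.01,0.085],[-0.0023,-0.0292,0.014,0.022,-0.025,0.01,0.085],[-0.0023,-0.0292,0.014,0.022,-0.025,0.01,0.085],[-0.0023,-0.0292,0.014,0.022,-0.025,0.01,0.085]])

```text
t: 2.25
tool_pos: [0.4028, 0.4507, 0.351]
ee_rot: [0.146, 0.055, 0.988, 0.007]
wrist_force: [0.7, -0.2, -0.6]
gripper_width: 0.085
```

```bash
python3 - <<'E'
from h import *
s=env.sense();print(s['t'],s['tool_pos'],np.array(s['q']),togo(YR,.7))
E
```

```text
2.25 [0.4028 0.4507 0.351 ] [-1.1965  0.2784  0.2001  1.912   0.2677  0.817   0.2802] [-0.0324 -0.408   0.1954]
```

Emit:
jog_arm(deltas=[[-0.0023,-0.0292,0.014,0.0015,-0.029,0.001,0.085],[-0.0023,-0.0292,0.014,0.0015,-0.029,0.001,0.085],[-0.0023,-0.0292,0.014,0.0015,-0.029,0.001,0.085],[-0.0023,-0.0292,0.014,0.0015,-0.029,0.001,0.085],[-0.0023,-0.0292,0.014,0.0015,-0.029,0.001,0.085],[-0.0023,-0.0292,0.014,0.0015,-0.029,0.001,0.085],[-0.0023,-0.0292,0.014,0.0015,-0.029,0.001,0.085],[-0.0023,-0.0292,0.014,0.0015,-0.029,0.001,0.085],[-0.0023,-0.0292,0.014,0.0015,-0.029,0.001,0.085],[-0.0023,-0.0292,0.014,0.0015,-0.029,0.001,0.085],[-0.0023,-0.0292,0.014,0.0015,-0.029,0.001,0.085],[-0.0023,-0.0292,0.014,0.0015,-0.029,0.001,0.085]])

```text
t: 3.45
tool_pos: [0.4199, 0.1026, 0.3626]
ee_rot: [0.316, -0.031, 0.948, 0.016]
wrist_force: [0.1, -0.2, 0.4]
gripper_width: 0.0849
```

Emit:
jog_arm(deltas=[[-0.0023,-0.029,0.014,-0.006,-0.026,-0.002,0.085],[-0.0023,-0.029,0.014,-0.006,-0.026,-0.002,0.085],[0,0,0,-0.006,-0.026,-0.002,0.085],[0,0,0,-0.006,-0.026,-0.002,0.085],[0,0,0,-0.006,-0.026,-0.002,0.085],[0,0,0,-0.006,-0.026,-0.002,0.085],[0,0,0,-0.006,-0.026,-0.002,0.085],[0,0,0,-0.006,-0.026,-0.002,0.085],[0,0,0,0,0,0,0.085]])

```text
t: 4.35
tool_pos: [0.3885, 0.0099, 0.3556]
ee_rot: [0.302, -0.041, 0.952, 0.017]
wrist_force: [-0.0, 0.2, 1.1]
gripper_width: 0.0849
```

```bash
python3 - <<'E'
from h import *
s=env.sense();print(s['t'],s['tool_pos'],np.array(s['q']),togo(YR,.7))
im,d,m=snap('wrist','w1'); np.savez('/tmp/w1.npz',d=d,im=im,**m)
for l in ['full_hook','square_trowel','pointed_trowel','fork','spare_hook']:
    for r in env.look_for('wrist',l)[:2]:
        p=m['mtx']@np.array(r['centre']);w=c2w(m,r['centre']);print(l,round(r['p'],2),w,(w-ROOT)@A,(w-ROOT)@B,(p[:2]/p[2]).astype(int))
E
```

```text
4.35 [0.3885 0.0099 0.3556] [ 0.0289 -0.1934 -0.1623  2.5075 -0.0395  0.211   1.5527] [-0.0005 -0.086   0.0076]
full_hook 0.69 [ 0.5415 -0.097   0.1886] -0.08025184201871322 -0.003794822031359609 [200 226]
square_trowel 0.89 [ 0.5053 -0.0935  0.144 ] -0.11596467545779833 0.0032728836125693467 [205 170]
square_trowel 0.47 [ 0.4038 -0.1644  0.0124] -0.22384593380301104 -0.057541919390022664 [141   0]
pointed_trowel 0.96 [ 0.5422 -0.0869  0.1932] -0.07851822031972248 0.006253441441356091 [209 230]
fork 0.73 [ 0.5774 -0.0756  0.1977] -0.04244186837673323 0.014114070564102087 [224 254]
spare_hook 0.55 [0.58   0.0732 0.1867] -0.02548540876777212 0.16187245010833695 [357 253]
spare_hook 0.51 [ 0.5051 -0.0906  0.1412] -0.11582674974213097 0.006095117646432647 [209 168]
```

View pics/w1.png

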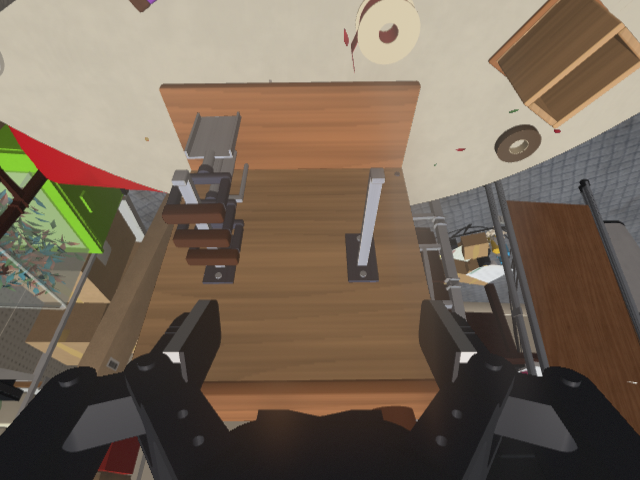

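```bash
cat > fk.py <<'E'
import numpy as np, itertools
from scipy.optimize import least_squares
from scipy.spatial.transform import Rotation as R
def T(Rm,t):
    M=np.eye(4);M[:3,:3]=Rm;M[:3,3]=t;return M
def fk(q,sg,p):
    c,h,a1,e1,a2,e2,d,c7,eb,c3,c5=p
    M=T(R.from_euler('z',c).as_matrix(),[0,0,h])
    rz=lambda a:T(R.from_euler('z',a).as_matrix(),[0,0,0]); ry=lambda a:T(R.from_euler('y',a).as_matrix(),[0,0,0])
    tr=lambda x,z:T(np.eye(3),[x,0,z])
    M=M@rz(sg[0]*q[0])@ry(q[1])@rz(sg[1]*q[2]+c3)@tr(e1,a1)@ry(q[3])@tr(eb,a2)@rz(sg[2]*q[4]+c5)@ry(q[5])@tr(e2,d)@rz(sg[3]*q[6]+c7)
    return M
E
cat > data.py <<'E'
D=[([-1.411,0.591,0.048,1.609,-0.033,0.943,-0.034],[.1818,.701,.2491],[-0.0001,0.1265,0.992,-0.0011]),
([-1.1965,0.2784,0.2001,1.912,0.2677,0.817,0.2802],[0.4028,0.4507,0.351],[0.146,0.055,0.988,0.007]),
([0.0289,-0.1934,-0.1623,2.5075,-0.0395,0.211,1.5527],[0.3885,0.0099,0.3556],[0.302,-0.041,0.952,0.017])]
E
cat > fit.py <<'E'
from fk import *; from data import D
best=[]
for sg in itertools.product([1,-1],repeat=4):
  for c7 in [0,np.pi/2,np.pi,-np.pi/2]:
    def f(p):
        o=[]
        for q,t,qq in D:
            M=fk(q,sg,p);o+=list(M[:3,3]-t)
            Rm=R.from_quat([qq[1],qq[2],qq[3],qq[0]]).as_matrix();o+=list(.3*(M[:3,:3]-Rm).ravel())
        return np.array(o+list(.003*(np.array(p)[[3,5,8,9,10]])))
    for c0 in [0,np.pi]:
        r=least_squares(f,[c0,.33,.4,0,.4,0,.25,c7,0,0,0]);best.append((r.cost,sg,r.x))
best.sort(key=lambda b:b[0])
for b in best[:4]: print(b[0],b[1],np.round(b[2],4))
E
python3 fit.py
```

```text
0.00019805830856792572 (-1, -1, -1, -1) [-0.016   0.5453  0.5966 -0.0399  0.5956 -0.0466  0.3185  1.4862  0.1756
 -0.0499  0.0344]
0.0001980583086060931 (-1, -1, -1, -1) [-0.016   0.5453  0.5966 -0.0399  0.5956 -0.0466  0.3185  1.4862  0.1756
 -0.0499  0.0344]
0.00019805830864203416 (-1, -1, -1, -1) [ 6.2672  0.5453  0.5966 -0.0399  0.5956 -0.0466  0.3185  1.4862  0.1756
 -0.0499  0.0344]
0.00019805830868638606 (-1, -1, -1, -1) [ 6.2672  0.5453  0.5966 -0.0399  0.5956 -0.0466  0.3185  1.4862  0.1756
 -0.0499  0.0344]
```

```bash
cat > bars.py <<'E'
from h import *
def bars(P,root,zlo=.197,zhi=.212):
    L=(P-root)@np.stack([A,B,[0,0,1]],1)
    Lx,Ly,Lz=L[...,0],L[...,1],P[...,2]
    m=(Lz>zlo)&(Lz<zhi)&(Lx>-.15)&(Lx<-.01)&(abs(Ly)<.06)
    n,lab,st,c=cv2.connectedComponentsWithStats(m.astype(np.uint8))
    for i in range(1,n):
        if st[i,4]<60: continue
        k=lab==i; q=np.stack([Lx[k],Ly[k]],1)*1000
        r=cv2.minAreaRect(q.astype(np.float32))
        print('bar px',c[i].astype(int),st[i,4],'local ctr',np.round(r[0],1),np.round(r[1],1),round(r[2],1),'x',np.percentile(q[:,0],[3,97]).round(1),'y',np.percentile(q[:,1],[2,98]).round(1),'ztop',np.percentile(Lz[k],90).round(4))
def hook(P,root):
    L=(P-root)@np.stack([A,B,[0,0,1]],1)
    k=(abs(P[...,2]-.19)<.004)&(L[...,0]>-.15)&(L[...,0]<-.0)&(abs(L[...,1])<.018)
    q=L[k][:,:2]*1000
    for a,b in [(-140,-100),(-95,-70),(-60,-30)]:
        w=q[(q[:,0]>a)&(q[:,0]<b)]
        if len(w)>8: print('hook seg',a,b,len(w),'y',np.percentile(w[:,1],[3,50,97]).round(1),'z',np.median(P[k][:,2]).round(4))
E
python3 - <<'E'
from bars import *
for f in ['w1','top0','scene0']:
    z=np.load(f'/tmp/{f}.npz');P=cloud({k:z[k] for k in('mtx','R','t')},z['d'])
    print(f);bars(P,ROOT);hook(P,ROOT);print('spare');hook(P,SP)
print(togo(YR,.4))
E
```

```text
w1
bar px [193 215] 953 local ctr [-112.8    1.8] [15.4 55.9] 1.4 x [-120.  -107.5] y [-24.3  29. ] ztop 0.2063
bar px [201 239] 769 local ctr [-75.6  -1.2] [55.5 14. ] 87.4 x [-81.6 -69.9] y [-27.2  26. ] ztop 0.2062
bar px [212 258] 630 local ctr [-41.1   0.8] [55.9 13.9] 86.4 x [-46.8 -35.4] y [-25.2  27.9] ztop 0.2061
hook seg -140 -100 322 y [-12.9   0.   13. ] z 0.1903
hook seg -95 -70 152 y [-14.4   0.1  15.7] z 0.1903
hook seg -60 -30 90 y [-16.    0.1  16.8] z 0.1903
spare
hook seg -140 -100 396 y [-7.3 -1.8  4. ] z 0.1898
hook seg -95 -70 188 y [-7.3 -1.9  4.1] z 0.1898
hook seg -60 -30 181 y [-7.3 -1.7  4.1] z 0.1898
top0
bar px [326 224] 128 local ctr [-38.5   2.7] [14.4 54.9] 0.4 x [-44.8 -31.5] y [-24.   28.7] ztop 0.209
bar px [333 236] 133 local ctr [-73.    0.1] [14.9 56. ] 1.2 x [-79.5 -66. ] y [-26.   27.5] ztop 0.2085
bar px [339 250] 129 local ctr [-111.7    3.5] [13.3 55.5] 1.1 x [-118.1 -105.5] y [-22.7  30.3] ztop 0.2087
hook seg -140 -100 44 y [-4.7  1.1  6.6] z 0.1904
hook seg -95 -70 27 y [-10.4   1.9   7.4] z 0.1904
hook seg -60 -30 29 y [-5.8  0.6  7.2] z 0.1904
spare
hook seg -140 -100 65 y [-5.   0.   5.8] z 0.1903
hook seg -95 -70 43 y [-4.7  0.   6. ] z 0.1903
hook seg -60 -30 51 y [-5.1  0.5  6.1] z 0.1903
scene0
bar px [349 220] 170 local ctr [-39.2   0.9] [56.7 17.1] 88.1 x [-46.9 -32. ] y [-26.5  26.3] ztop 0.2079
bar px [344 231] 176 local ctr [-74.1  -2.1] [55.3 16.7] 89.4 x [-81.  -67.1] y [-28.9  24.3] ztop 0.2076
bar px [335 242] 180 local ctr [-112.4    1.8] [16.1 55.8] 0.6 x [-119.8 -105.9] y [-25.6  28.1] ztop 0.2079
hook seg -140 -100 56 y [-11.3  -1.6   7.5] z 0.1905
hook seg -95 -70 37 y [-6.9 -1.  12.2] z 0.1905
hook seg -60 -30 30 y [-11.4  -2.2  11.4] z 0.1905
spare
hook seg -140 -100 76 y [-7.9 -1.6  4.7] z 0.1903
hook seg -95 -70 47 y [-7.6 -2.1  4.9] z 0.1903
hook seg -60 -30 55 y [-7.5 -1.9  4.5] z 0.1903
[-0.0283  0.2129  0.0014]
```

Emit:
jog_arm(deltas=[[-0.0035,0.0266,0.0002,0.011,-0.0134,-0.007,0.085],[-0.0035,0.0266,0.0002,0.011,-0.0134,-0.007,0.085],[-0.0035,0.0266,0.0002,0.011,-0.0134,-0.007,0.085],[-0.0035,0.0266,0.0002,0.011,-0.0134,-0.007,0.085],[-0.0035,0.0266,0.0002,0.011,-0.0134,-0.007,0.085],[-0.0035,0.0266,0.0002,0.011,-0.0134,-0.007,0.085],[-0.0035,0.0266,0.0002,0.011,-0.0134,-0.007,0.085],[-0.0035,0.0266,0.0002,0.011,-0.0134,-0.007,0.085]])

```text
t: 5.45
tool_pos: [0.4778, -0.095, 0.2991]
ee_rot: [0.198, -0.048, 0.979, 0.009]
wrist_force: [-1.1, 0.3, 0.4]
gripper_width: 0.0848
```

```bash
cat > st.py <<'E'
from h import *
import sys
s=env.sense();p=np.array(s['tool_pos']);print(s['t'],p,'q',np.array(s['q']),'loc',(p-ROOT)@A,(p-ROOT)@B,'F',np.array(s['wrist_force']),'w',s['gripper_width'])
z=Rc(s['ee_rot']); print('tilt',np.arctan2(z[:2,2]@A[:2],-z[2,2]),'togo',togo(float(sys.argv[1]) if len(sys.argv)>2 else YR,float(sys.argv[-1])))
open('data.py','a').write(f"D.append(({list(s['q'])},{list(s['tool_pos'])},{list(s['ee_rot'])}))\n")
E
python3 st.py .4; python3 fit.py | head -1
```

```text
5.45 [ 0.4778 -0.095   0.2991] q [-0.0594  0.1115  0.2443  2.3123 -0.3842  0.3595  2.1822] loc -0.14344481673068943 0.004393006901720519 F [-1.0989  0.2704  0.3723] w 0.08481305651845328
tilt 0.3985995638983822 togo [ 0.0005 -0.0014 -0.0003]Traceback (most recent call last):
  File "fit.py", line 1, in <module>
    from fk import *; from data import D
                      ^^^^^^^^^^^^^^^^^^
  File "data.py", line 4, in <module>
    D.append(([np.float64(-0.05944474815905236), np.float64(0.11147076897845408), np.float64(0.24432110368013482), np.float64(2.3122832398643385), np.float64(-0.38424041060892666), np.float64(0.3595062988482154), np.float64(2.1821606219813137)],[np.float64(0.47780213556142204), np.float64(-0.09499134220067382), np.float64(0.2991476491822613)],[np.float64(0.19775893997045985), np.float64(-0.04763015911644879), np.float64(0.9790475363224886), np.float64(0.009417601879833017)]))
               ^^
NameError: name 'np' is not defined
```

Emit:
jog_arm(deltas=[[0,0,0,0,0,-0.02,0.085],[0,0,0,0,0,-0.018,0.085],[0,0,0,0.006,0,-0.015,0.085],[0,0,0,0.006,0,-0.015,0.085],[0,0,0,0.006,0,-0.015,0.085],[0,0,0,0.006,0,-0.015,0.085],[0,0,0,0.007,0.0005,-0.014,0.085],[0,0,0,0,0,0,0.085]])

```text
t: 6.25
tool_pos: [0.5062, -0.0938, 0.1917]
ee_rot: [0.198, -0.047, 0.979, 0.011]
wrist_force: [-0.6, -0.1, -0.0]
gripper_width: 0.0846
```

```bash
sed -i '1i import numpy as np' data.py; python3 st.py .4; python3 fit.py | head -1
```

```text
6.25 [ 0.5062 -0.0938  0.1917] q [ 0.211   0.3475 -0.0753  2.3617 -0.9858  0.0838  2.7819] loc -0.11510178797728157 0.0027910234902035046 F [-0.5537 -0.0887 -0.0499] w 0.08458734247740027
tilt 0.39837272650110694 togo [-0.0028 -0.0019  0.0009]
0.000521174905624351 (-1, -1, -1, -1) [-0.059   0.3031  0.6224 -0.0052  0.4715 -0.009   0.2904  1.4863  0.007
```

```bash
cat > fit2.py <<'E'
from fk import *; from data import D
rng=np.random.default_rng(0)
best=[]
for sg in itertools.product([1,-1],repeat=4):
    def f(p):
        o=[]
        for q,t,qq in D:
            M=fk(q,sg,p);o+=list(M[:3,3]-t)
            qq=np.array(qq)/np.linalg.norm(qq)
            Rm=R.from_quat([qq[1],qq[2],qq[3],qq[0]]).as_matrix();o+=list(.3*(M[:3,:3]-Rm).ravel())
        return np.array(o+list(.001*(np.array(p)[[3,5,8,9,10]])))
    for k in range(12):
        r=least_squares(f,[rng.choice([0,np.pi/2,np.pi,-np.pi/2]),rng.uniform(.2,.4),rng.uniform(.2,.5),rng.uniform(-.1,.1),rng.uniform(.2,.5),rng.uniform(-.1,.1),rng.uniform(.15,.35),rng.choice([0,np.pi/2,np.pi,-np.pi/2]),rng.uniform(-.1,.1),0,0]);best.append((r.cost,sg,r.x))
best.sort(key=lambda b:b[0])
for b in best[:6]: print(b[0],b[1],np.round(b[2],4))
b=best[0]
for q,t,qq in D:
    M=fk(q,b[1],b[2]);print((M[:3,3]-t)*1000, (R.from_matrix(M[:3,:3]).inv()*R.from_quat([qq[1],qq[2],qq[3],qq[0]])).as_rotvec())
E
python3 fit2.py
```

```text
0.0005211717529398058 (-1, -1, -1, -1) [-0.059   0.3031  0.6224 -0.0052  0.4715 -0.009   0.2904  1.4863  0.007
 -0.0166  0.0189]
0.000521171752940036 (-1, -1, -1, -1) [-0.059   0.3031  0.6224 -0.0052  0.4715 -0.009   0.2904  1.4863  0.007
 -0.0166  0.0189]
0.0005211717529409895 (-1, -1, -1, -1) [-0.059   0.3031  0.6224 -0.0052  0.4715 -0.009   0.2904  1.4863  0.007
 -0.0166  0.0189]
0.000521171752942313 (-1, -1, -1, -1) [-0.059   0.3031  0.6224 -0.0052  0.4715 -0.009   0.2904  1.4863  0.007
 -0.0166  0.0189]
0.0005211717529433439 (-1, -1, -1, -1) [-0.059   0.3031  0.6224 -0.0052  0.4715 -0.009   0.2904  1.4863  0.007
 -0.0166  0.0189]
0.0005211717529439831 (-1, -1, -1, -1) [-0.059   0.3031  0.6224 -0.0052  0.4715 -0.009   0.2904  1.4863  0.007
 -0.0166  0.0189]
[4.56839743 3.18864131 0.70558617] [ 0.00252308 -0.00610672  0.001244  ]
[-6.88813893 -1.26886265 -2.3834788 ] [-0.01785302 -0.00641723 -0.00081543]
[ 3.74973025 16.26759984  0.48930777] [-0.03603882 -0.00033098  0.00253923]
[0.31156006 6.31577067 0.20229428] [-0.02583439  0.00303354 -0.00197401]
[-2.20300267 -0.58405081  0.98629058] [-0.03333705 -0.00123515 -0.00099369]
```

```bash
cat > fk.py <<'E'
import numpy as np, itertools
from scipy.optimize import least_squares
from scipy.spatial.transform import Rotation as R
def T(Rm,t):
    M=np.eye(4);M[:3,:3]=Rm;M[:3,3]=t;return M
rz=lambda a:T(R.from_euler('z',a).as_matrix(),[0,0,0]); ry=lambda a:T(R.from_euler('y',a).as_matrix(),[0,0,0])
tr=lambda x,y,z:T(np.eye(3),[x,y,z])
# p: c,h,a1,a2,d,c7, e0,e1,eb,e2, y1,y2,y3, z2,z3,z4,z5,z6
def fk(q,p):
    c,h,a1,a2,d,c7,e0,e1,eb,e2,y1,y2,y3,z2,z3,z4,z5,z6=p
    return tr(0,0,h)@rz(c-q[0])@tr(e0,y1,0)@ry(q[1]+z2)@rz(-q[2]+z3)@tr(e1,y2,a1)@ry(q[3]+z4)@tr(eb,y3,a2)@rz(-q[4]+z5)@ry(q[5]+z6)@tr(e2,0,d)@rz(-q[6]+c7)
E
cat > fit3.py <<'E'
from fk import *; from data import D
import json
def Rq(qq): return R.from_quat([qq[1],qq[2],qq[3],qq[0]]).as_matrix()
def f(p):
    o=[]
    for q,t,qq in D:
        M=fk(q,p);o+=list(M[:3,3]-t);o+=list(.3*(M[:3,:3]-Rq(qq)).ravel())
    return np.array(o+list(.004*p[6:13])+list(.01*p[13:]))
r=least_squares(f,np.r_[-.059,.3,.55,.47,.29,np.pi/2,np.zeros(12)])
print(r.cost,np.round(r.x,3)); json.dump(list(r.x),open('p.json','w'))
for q,t,qq in D:
    M=fk(q,r.x);print((M[:3,3]-t)*1000,(R.from_matrix(M[:3,:3]).inv()*R.from_matrix(Rq(qq))).as_rotvec())
E
python3 fit3.py
```

```text
6.036011442461657e-07 [-2.00e-03  2.95e-01  6.23e-01  4.64e-01  2.88e-01  1.57e+00  0.00e+00
  2.00e-03  1.00e-03  1.00e-03 -2.10e-02 -1.20e-02 -1.20e-02  0.00e+00
  1.00e-03  0.00e+00  0.00e+00 -0.00e+00]
[-0.00794068  0.11266679  0.36451603] [ 0.00113402 -0.0003652   0.00058819]
[-0.02241091 -0.07140274 -0.5717448 ] [-0.00020658  0.00035068 -0.00083049]
[-0.01069028 -0.03569534  0.16781113] [ 0.00024841 -0.00073534  0.00013771]
[-0.0346303  -0.13197897  0.03339005] [-1.85208247e-04 -4.17226549e-04  9.43900443e-05]
[0.04684981 0.13875691 0.00602776] [-5.13539446e-05 -3.60141874e-04  1.01960949e-05]
```

```bash
cat > ik.py <<'E'
from fk import *; import json
from h import Rd,YR,ROOT,SP,A,B
p=np.array(json.load(open('p.json')))
lo=np.array([-2.69,-.47,-1.27,.19,-1.53,.08,-3.09])+.02; hi=np.array([2.69,2.24,1.36,2.51,4.68,2.07,3.09])-.02
def ik(pos,Rm,q0,reg=1e-3):
    def f(q):
        M=fk(q,p);return np.r_[(M[:3,3]-pos)*10,(Rm.T@M[:3,:3]-np.eye(3)).ravel()*2,reg*(q-q0)]
    r=least_squares(f,np.clip(q0,lo+1e-3,hi-1e-3),bounds=(lo,hi))
    M=fk(r.x,p)
    return r.x,np.linalg.norm(M[:3,3]-pos),np.linalg.norm((R.from_matrix(M[:3,:3]).inv()*R.from_matrix(Rm)).as_rotvec())
rng=np.random.default_rng(1)
def best(pos,Rm,n=25,seeds=()):
    out=[]
    for i in range(n):
        q0=rng.uniform(lo,hi); 
        x,e,a=ik(pos,Rm,q0,1e-4)
        if e<.002 and a<.01: out.append(x)
    return out
def loc(x,y,z,root=ROOT): return root*[1,1,0]+A*x+B*y+np.array([0,0,z])
E
cat > feas.py <<'E'
from ik import *
np.set_printoptions(precision=2,suppress=True)
P={'G1':loc(-.1125,.002,.187),'R1':loc(-.172,0,.203),'S1':loc(-.06,-.001,.203,SP),'SR':loc(-.172,-.001,.203,SP),'G2':loc(-.075,0,.187),'G3':loc(-.04,0,.187),'S2':loc(-.105,0,.203,SP)}
for k,v in P.items():
    for th in [0,.2,.4,.55,.7]:
        o=best(v,Rd(YR,th),14)
        a=[x for x in o if -1.6<x[4]<1.57]; b=[x for x in o if x[4]>=1.57]
        mar=lambda x:min((x-lo).min(),(hi-x).min())
        s=[max(l,key=mar) if l else None for l in(a,b)]
        print(k,th,'|',len(a),s[0],'|',len(b),s[1])
E
python3 feas.py
```

```text
G1 0 | 10 [ 0.62  0.51 -0.7   2.1   0.51  0.7   1.25] | 0 None
G1 0.2 | 11 [ 0.81  0.52 -0.91  2.22  0.84  0.53  0.95] | 0 None
G1 0.4 | 11 [ 0.91  0.53 -1.    2.34  1.4   0.38  0.44] | 1 [-0.69  0.82  1.34  2.4   4.66  0.96 -2.86]
G1 0.55 | 0 None | 9 [ 1.    0.59 -1.11  2.42  1.96  0.44 -0.08]
G1 0.7 | 0 None | 0 None
R1 0 | 7 [ 0.86  0.49 -0.96  2.2   0.61  0.74  1.15] | 0 None
R1 0.2 | 7 [ 0.83  0.39 -0.85  2.32  0.66  0.43  1.14] | 0 None
R1 0.4 | 8 [ 0.98  0.4  -0.98  2.43  1.32  0.26  0.52] | 0 None
R1 0.55 | 0 None | 0 None
R1 0.7 | 0 None | 0 None
S1 0 | 7 [ 0.33  0.54 -0.76  2.02  0.52  0.78  0.93] | 0 None
S1 0.2 | 8 [ 0.04  0.4  -0.35  2.16  0.41  0.44  1.03] | 0 None
S1 0.4 | 7 [ 0.46  0.5  -0.94  2.27  1.34  0.51  0.14] | 0 None
S1 0.55 | 0 None | 7 [ 0.08  0.38 -0.44  2.38  2.05  0.29 -0.62]
S1 0.7 | 0 None | 8 [ 0.38  0.51 -0.86  2.45  2.23  0.64 -0.75]
SR 0 | 6 [ 0.31  0.38 -0.71  2.25  0.42  0.63  0.96] | 0 None
SR 0.2 | 7 [ 0.59  0.45 -1.11  2.36  0.95  0.58  0.41] | 0 None
SR 0.4 | 9 [ 0.6   0.43 -1.14  2.48  1.49  0.52 -0.13] | 0 None
SR 0.55 | 0 None | 0 None
SR
[... 241 characters left out ...]
 0.47 -0.68  2.36  2.29  0.22 -0.45]
G2 0.7 | 0 None | 9 [ 0.97  0.66 -1.08  2.43  2.36  0.54 -0.42]
G3 0 | 9 [ 0.56  0.59 -0.68  1.95  0.52  0.78  1.25] | 0 None
G3 0.2 | 5 [-0.5   0.6   0.85  2.12 -0.97  0.62  2.7 ] | 0 None
G3 0.4 | 12 [ 0.79  0.58 -0.91  2.19  1.25  0.41  0.59] | 0 None
G3 0.55 | 0 None | 7 [ 0.88  0.63 -1.02  2.28  1.81  0.43  0.07]
G3 0.7 | 0 None | 8 [ 0.4   0.47 -0.31  2.39  3.22  0.38 -1.39]
S2 0 | 7 [ 0.42  0.52 -0.89  2.11  0.59  0.77  0.83] | 0 None
S2 0.2 | 8 [ 0.06  0.35 -0.39  2.25  0.45  0.4   0.97] | 0 None
S2 0.4 | 9 [ 0.4   0.41 -0.85  2.36  1.37  0.41  0.05] | 0 None
S2 0.55 | 0 None | 9 [ 0.39  0.42 -0.86  2.45  1.93  0.47 -0.51]
S2 0.7 | 0 None | 0 None
```

```bash
cat > sim.py <<'E'
from ik import *
LO=np.array([-2.69,-.47,-1.27,.19,-1.53,.08,-3.09]);HI=np.array([2.69,2.24,1.36,2.51,4.68,2.07,3.09])
def jac(q):
    M=fk(q,p);J=np.zeros((6,7));h=1e-6
    for i in range(7):
        d=q.copy();d[i]+=h;N=fk(d,p);J[:3,i]=(N[:3,3]-M[:3,3])/h
        S=(N[:3,:3]@M[:3,:3].T-np.eye(3))/h;J[3:,i]=[S[2,1],S[0,2],S[1,0]]
    return J,M
def step(q,pos,Rm,lam=.0,sub=5,qpost=None,k=0.):
    q=q.copy()
    for _ in range(sub*2):
        J,M=jac(q);e=np.r_[pos-M[:3,3],R.from_matrix(Rm@M[:3,:3].T).as_rotvec()]
        Ji=J.T@np.linalg.inv(J@J.T+lam**2*np.eye(6)); dq=Ji@e
        if qpost is not None: dq+=k*(np.eye(7)-Ji@J)@(qpost-q)
        q=np.clip(q+dq*.5,LO,HI)
    return q
def run(q,rows,pos=None,Rm=None,**kw):
    M=fk(q,p);pos=M[:3,3].copy() if pos is None else pos;Rm=M[:3,:3].copy() if Rm is None else Rm
    tr=[]
    for r in rows:
        Rm=R.from_rotvec(r[:3]).as_matrix()@Rm;pos=pos+np.array(r[3:6]);q=step(q,pos,Rm,**kw);tr.append(q)
    return q,tr,pos,Rm
E
cat > val.py <<'E'
from sim import *
from data import D
np.set_printoptions(precision=3,suppress=True)
a=[-0.0023,-0.0292,0.014,0.022,-0.025,0.01];b=[-0.0023,-0.0292,0.014,0.0015,-0.029,0.001]
c=[[-0.0035,0.0266,0.0002,0.011,-0.0134,-0.007]]*8
d=[[0,0,0,0,0,-.02],[0,0,0,0,0,-.018]]+[[0,0,0,.006,0,-.015]]*4+[[0,0,0,.007,.0005,-.014]]
mid=(LO+HI)/2
for name,kw in dict(pinv={},dls=dict(lam=.05),mid=dict(qpost=mid,k=.02),zero=dict(qpost=np.zeros(7),k=.02)).items():
    q=np.array(D[0][0]);q,_,_,_=run(q,[a]*10,**kw);print(name,q-D[1][0])
    q=np.array(D[1][0]);q1,_,_,_=run(q,[b]*12+[[-.0023,-.029,.014,-.006,-.026,-.002]]*1,**kw);print('   ',q1)
    q=np.array(D[2][0]);q2,_,_,_=run(q,c,**kw);print('  c',q2-D[3][0])
    q=np.array(D[3][0]);q2,_,_,_=run(q,d,**kw);print('  d',q2-D[4][0])
print(D[2][0],D[3][0],D[4][0])
E
python3 val.py
```

```text
pinv [-0.001  0.001 -0.001  0.    -0.001  0.    -0.002]
    [-0.962 -0.203  0.433  2.509  1.104  0.383  0.183]
  c [ 0.04  -0.003 -0.041  0.     0.02  -0.003 -0.024]
  d [ 0.064  0.014 -0.082 -0.004  0.248 -0.004 -0.244]
dls [-0.001  0.001 -0.001  0.    -0.001  0.    -0.002]
    [-0.961 -0.203  0.433  2.509  1.104  0.383  0.183]
  c [ 0.054 -0.003 -0.056  0.     0.026 -0.004 -0.03 ]
  d [ 0.064  0.013 -0.081 -0.005  0.256 -0.004 -0.252]
mid [ 0.488  0.024 -0.619 -0.02   0.229  0.083 -0.223]
    [-0.439 -0.151 -0.001  2.495  0.95   0.265  0.351]
  c [-0.049 -0.002  0.059  0.004 -0.016  0.001  0.015]
  d [ 0.165  0.021 -0.209 -0.009  1.273 -0.004 -1.268]
zero [ 0.27   0.003 -0.341 -0.011  0.127  0.04  -0.126]
    [-0.384 -0.149 -0.048  2.493  0.931  0.256  0.372]
  c [ 0.055 -0.003 -0.056 -0.     0.026 -0.004 -0.03 ]
  d [ 0.134  0.018 -0.17  -0.008  0.943 -0.004 -0.938]
[0.0289, -0.1934, -0.1623, 2.5075, -0.0395, 0.211, 1.5527] [np.float64(-0.05944474815905236), np.float64(0.11147076897845408), np.float64(0.24432110368013482), np.float64(2.3122832398643385), np.float64(-0.38424041060892666), np.float64(0.3595062988482154), np.float64(2.1821606219813137)] [np.float64(0.21101005773247555), np.float64(0.3474744153347266), np.float64(-0.07526962113367264), np.float64(2.3616658221993876), np.float64(-0.9858369680133888), np.float64(0.083782181541906), np.float64(2.781855812851682)]
```

```bash
cat > route.py <<'E'
from sim import *
VM=np.array([2.57,2.57,3.14,3.14,3.14,3.14,3.14])*.07
def lean(yaw,th,rl):
    # lean about rack forward axis (horizontal), applied in world
    ax=np.array([np.cos(yaw),np.sin(yaw),0]);return R.from_rotvec(ax*rl).as_matrix()@Rd(yaw,th)
def go(q,wps,dp=.03,da=.1,verbose=False):
    mm=9;vmax=0;err=0;n=0;qs=[]
    for pos,Rm in wps:
        M=fk(q,p);rv=R.from_matrix(Rm@M[:3,:3].T).as_rotvec();k=int(max(1,np.ceil(np.linalg.norm(pos-M[:3,3])/dp),np.ceil(np.linalg.norm(rv)/da)))
        p0=M[:3,3].copy();R0=M[:3,:3].copy()
        for i in range(1,k+1):
            qn=step(q,p0+(pos-p0)*i/k,R.from_rotvec(rv*i/k).as_matrix()@R0,sub=2)
            vmax=max(vmax,(abs(qn-q)/VM).max());q=qn;mm=min(mm,(q-LO).min(),(HI-q).min());n+=1
        N=fk(q,p);err=max(err,np.linalg.norm(N[:3,3]-pos)+.1*np.linalg.norm(R.from_matrix(Rm@N[:3,:3].T).as_rotvec()))
        if verbose: print(n,np.round(q,2),'marg',round(min((q-LO).min(),(HI-q).min()),2),'err',round(err,4))
        qs.append(q)
    return q,mm,vmax,err,n,qs
def task(th,H=YR):
    r=Rd(YR,th);s,c=np.sin(th),np.cos(th)
    bk=lambda P,d:P+(-s*A+np.array([0,0,c]))*d
    W=[]
    for g,sp,zg in [(-.1125,-.055,.186),(-.075,-.105,.186)]:
        G=loc(g,0,zg);W+=[bk(G,.08),G,loc(g,0,zg+.015),loc(-.172,0,zg+.015),loc(-.172,-.002,zg+.015,SP),loc(sp,-.002,zg+.015,SP),loc(sp,-.002,zg,SP)]
        S=W[-1];W+=[bk(S,.09),loc(-.172,0,.27,SP),loc(-.172,0,.27)]
    zg=.176;G=loc(-.04,0,zg);W+=[bk(G,.09),G,loc(-.04,0,zg+.015),loc(-.172,0,zg+.015),loc(-.19,0,.29)]
    W=[(w,r) for w in W]
    yh=1.099;hc=np.array([.4085,.2727,0]);rh=Rd(yh,th)
    W+=[(np.array([.46,.1,.32]),Rd((YR+yh)/2,th)),(hc+[0,0,.29],rh),(hc+[0,0,.145],rh)]
    return W
if __name__=='__main__':
    # evaluate with good start configs
    for th in [.3,.4,.45]:
        W=task(th)
        o=best(W[0][0],W[0][1],12)
        res=[]
        for q in o:
            res.append((go(q,W),q))
        res.sort(key=lambda r:r[0][3]-.01*r[0][1])
        for r,q in res[:4]: print(th,np.round(q,2),'marg %.2f v %.2f err %.4f n %d'%r[1:5])
E
time python3 route.py
```

```text
0.3 [ 0.93  0.32 -0.95  2.25  0.5   0.45  1.29] marg 0.05 v 0.71 err 0.0025 n 100
0.3 [ 0.05  0.2   0.12  2.28 -0.27  0.38  2.07] marg 0.04 v 0.79 err 0.0024 n 100
0.3 [ 0.21  0.2  -0.07  2.27 -0.16  0.38  1.95] marg 0.04 v 0.81 err 0.0024 n 100
0.3 [ 0.45  0.22 -0.35  2.26  0.03  0.38  1.76] marg 0.02 v 0.81 err 0.0024 n 100
0.4 [ 0.9   0.27 -0.85  2.32  0.46  0.27  1.35] marg 0.00 v 1.20 err 0.0451 n 101
0.4 [ 0.87  0.26 -0.81  2.32  0.42  0.26  1.39] marg 0.00 v 1.17 err 0.0451 n 101
0.4 [ 0.97  0.29 -0.95  2.32  0.58  0.29  1.23] marg 0.00 v 2.15 err 0.0453 n 100
0.4 [ 0.83  0.25 -0.77  2.33  0.36  0.26  1.45] marg 0.00 v 1.15 err 0.0454 n 101
0.45 [ 1.01  0.29 -0.97  2.36  0.72  0.22  1.1 ] marg 0.00 v 5.29 err 0.0751 n 101
0.45 [ 1.2   0.4  -1.25  2.35  1.05  0.36  0.78] marg 0.00 v 2.56 err 0.0806 n 101
0.45 [ 1.2   0.4  -1.25  2.35  1.05  0.36  0.78] marg 0.00 v 2.56 err 0.0806 n 101
0.45 [ 1.05  0.3  -1.03  2.36  0.8   0.24  1.03] marg 0.00 v 5.35 err 0.0806 n 99
real	1m32.256s
user	1m32.046s
sys	0m0.230s
```

```bash
cat > plan1.py <<'E'
from route import *
from h import env
import sys
q=np.array(env.sense()['q'])
for th in [.2,.25,.3]:
    W=task(th)[1:20]
    print(th); go(q,W,verbose=True)
E
python3 plan1.py
```

```text
0.2
2 [-0.24  0.42  0.48  2.26 -0.69  0.38  2.48] marg 0.25 err 0.0012
3 [-0.28  0.4   0.53  2.25 -0.65  0.42  2.44] marg 0.26 err 0.0012
5 [-0.26  0.33  0.52  2.36 -0.65  0.37  2.49] marg 0.15 err 0.002
11 [-0.8   0.32  0.66  2.42 -0.59  0.32  2.04] marg 0.09 err 0.002
15 [-0.7   0.46  0.63  2.18 -0.61  0.45  2.05] marg 0.33 err 0.002
16 [-0.67  0.48  0.59  2.19 -0.64  0.42  2.08] marg 0.32 err 0.002
19 [-0.87  0.34  0.81  2.15 -0.45  0.59  1.91] marg 0.36 err 0.002
23 [-1.08  0.2   0.93  2.34 -0.3   0.5   1.75] marg 0.17 err 0.002
29 [-0.55  0.22  0.84  2.3  -0.46  0.55  2.31] marg 0.21 err 0.002
32 [-0.48  0.35  0.77  2.16 -0.56  0.6   2.34] marg 0.35 err 0.002
35 [-0.33  0.47  0.58  2.19 -0.75  0.46  2.51] marg 0.32 err 0.002
36 [-0.35  0.46  0.62  2.18 -0.72  0.49  2.48] marg 0.33 err 0.002
40 [-0.32  0.34  0.6   2.36 -0.73  0.39  2.57] marg 0.15 err 0.002
46 [-0.85  0.34  0.73  2.42 -0.68  0.34  2.13] marg 0.09 err 0.002
49 [-0.79  0.42  0.71  2.29 -0.69  0.41  2.14] marg 0.22 err 0.002
50 [-0.75  0.44  0.66  2.3  -0.73  0.38  2.18] marg 0.21 err 0.002
53 [-1.03  0.3   0.96  2.
[... 2043 characters left out ...]
] marg 0.16 err 0.0021
31 [-0.47  0.31  0.76  2.23 -0.71  0.49  2.5 ] marg 0.28 err 0.0021
34 [-0.26  0.44  0.51  2.25 -0.97  0.35  2.74] marg 0.26 err 0.0021
35 [-0.3   0.43  0.55  2.24 -0.93  0.38  2.69] marg 0.27 err 0.0021
39 [-0.22  0.31  0.48  2.41 -0.99  0.29  2.83] marg 0.1 err 0.0021
45 [-0.82  0.3   0.67  2.48 -0.92  0.2   2.35] marg 0.03 err 0.0021
48 [-0.79  0.39  0.68  2.35 -0.91  0.28  2.34] marg 0.16 err 0.0021
49 [-0.72  0.41  0.6   2.36 -0.97  0.24  2.39] marg 0.15 err 0.0021
52 [-1.14  0.28  1.08  2.33 -0.61  0.43  2.08] marg 0.18 err 0.0021
54 [-1.3   0.23  1.2   2.41 -0.54  0.4   2.  ] marg 0.1 err 0.0021
60 [-0.64  0.22  0.96  2.36 -0.68  0.47  2.54] marg 0.15 err 0.0021
```

```bash
cat > plan2.py <<'E'
from route import *
for th in [.36,.4,.44]:
    W=task(th)[20:]
    W=[(w-(A*.005 if i<5 else 0)*(i<3),r) for i,(w,r) in enumerate(W)]
    for h in [1]:
        res=[]
        for q in best(W[2][0],W[2][1],12):
            res.append((go(q,W[3:]),q))
        res.sort(key=lambda r:r[0][3]-.01*r[0][1])
        for r,q in res[:5]: print(th,np.round(q,2),'marg %.2f v %.2f err %.4f n %d'%r[1:5])
        if res: go(res[0][1],W[3:],verbose=True)
E
python3 plan2.py
```

```text
0.36 [ 0.44  0.44 -0.42  2.19  0.55  0.22  1.24] marg 0.00 v 1.01 err 0.0220 n 28
0.36 [ 0.42  0.44 -0.39  2.19  0.5   0.21  1.28] marg 0.00 v 0.95 err 0.0225 n 28
0.36 [ 0.34  0.43 -0.29  2.19  0.28  0.19  1.49] marg 0.00 v 0.71 err 0.0240 n 28
0.36 [ 0.16  0.42 -0.06  2.2  -0.28  0.18  2.05] marg 0.00 v 0.37 err 0.0254 n 28
0.36 [ 0.66  0.5  -0.73  2.18  0.96  0.33  0.84] marg 0.00 v 1.11 err 0.0375 n 29
5 [ 0.53  0.32 -0.42  2.43  0.56  0.08  1.26] marg 0.0 err 0.0015
9 [ 1.15  0.17 -1.04  2.34  0.17  0.37  1.66] marg 0.17 err 0.0018
16 [ 0.86  0.21 -1.22  2.25  0.21  0.48  1.68] marg 0.05 err 0.0025
23 [ 0.41  0.33 -1.19  2.23  0.4   0.47  1.63] marg 0.08 err 0.0025
28 [-0.24  0.46 -0.43  2.39  0.81  0.08  1.26] marg 0.0 err 0.022
0.4 [ 0.25  0.42 -0.17  2.22 -0.11  0.12  1.89] marg 0.00 v 0.46 err 0.0454 n 28
0.4 [ 0.14  0.41 -0.02  2.23 -0.6   0.13  2.36] marg 0.00 v 0.47 err 0.0455 n 28
0.4 [ 0.37  0.43 -0.33  2.22  0.46  0.13  1.33] marg 0.00 v 0.92 err 0.0497 n 28
0.4 [ 0.46  0.44 -0.45  2.21  0.74  0.17  1.05] marg 0.00 v 1.23 err 0.0524 n 28
0.4 [ 0.57  0.47 -0.59  2.21  0
[... 432 characters left out ...]
4] marg 0.00 v 6.46 err 0.0716 n 28
0.44 [ 0.68  0.5  -0.74  2.23  1.29  0.26  0.53] marg 0.00 v 2.65 err 0.0758 n 30
0.44 [ 0.75  0.53 -0.83  2.23  1.34  0.32  0.49] marg 0.00 v 1.86 err 0.0820 n 31
0.44 [ 0.77  0.54 -0.86  2.23  1.35  0.34  0.48] marg 0.00 v 1.80 err 0.0894 n 31
0.44 [-0.15  0.44  0.36  2.27 -1.46  0.25 -3.07] marg 0.00 v 2.15 err 0.0933 n 29
5 [ 0.71  0.35 -0.62  2.47  2.03  0.11 -0.19] marg 0.03 err 0.0036
9 [ 1.16  0.15 -1.01  2.38  0.03  0.26  1.82] marg 0.13 err 0.0036
16 [ 0.89  0.17 -1.2   2.29  0.07  0.37  1.84] marg 0.07 err 0.0036
23 [ 0.42  0.3  -1.14  2.28  0.27  0.34  1.78] marg 0.13 err 0.0036
28 [-0.25  0.45 -0.39  2.43  0.54  0.08  1.55] marg 0.0 err 0.0716
```

Emit:
jog_arm(deltas=[[-0.0057,0.049,0.0003,0.0009,-0.0002,-0.0019,0.085],[-0.0057,0.049,0.0003,0.0009,-0.0002,-0.0019,0.085],[-0.0057,0.049,0.0003,0.0009,-0.0002,-0.0019,0.085],[0,0,0,0,0,0,0.085]])

```text
t: 6.65
tool_pos: [0.5104, -0.0944, 0.1879]
ee_rot: [0.128, -0.05, 0.991, 0.004]
wrist_force: [0.3, 0.2, 0.2]
gripper_width: 0.0853
```

```bash
python3 st.py .25; python3 - <<'E'
from bars import *
im,d,m=snap('wrist','w2');P=cloud(m,d);bars(P,ROOT)
E
```

```text
6.65 [ 0.5104 -0.0944  0.1879] q [-0.1879  0.3946  0.4033  2.2884 -0.7553  0.3166  2.5423] loc -0.11091423302336602 0.001832238257756101 F [0.2917 0.1776 0.2285] w 0.08525031731947036
tilt 0.25687833873052907 togo [ 0.0034  0.0072 -0.0034]
bar px [299 267] 61 local ctr [-148.8   -3.8] [4.9 2.3] 87.4 x [-149.9 -147.8] y [-6.  -1.4] ztop 0.1977
bar px [190 342] 1659 local ctr [-116.1  -46.3] [14.8 27.1] 89.3 x [-128.9 -106.1] y [-52.8 -39.2] ztop 0.2106
bar px [448 343] 1664 local ctr [-116.6   52.2] [27.2 14.9] 0.8 x [-129.2 -106.2] y [45.  58.5] ztop 0.2106
bar px [315 350] 6127 local ctr [-112.9    1.1] [15.7 55.9] 0.7 x [-119.9 -107.6] y [-24.8  27.3] ztop 0.2065
bar px [304 402] 2588 local ctr [-79.4  -2.2] [10.5 56.1] 6.1 x [-81.5 -77.7] y [-28.4  24.4] ztop 0.2051
```

View pics/w2.png

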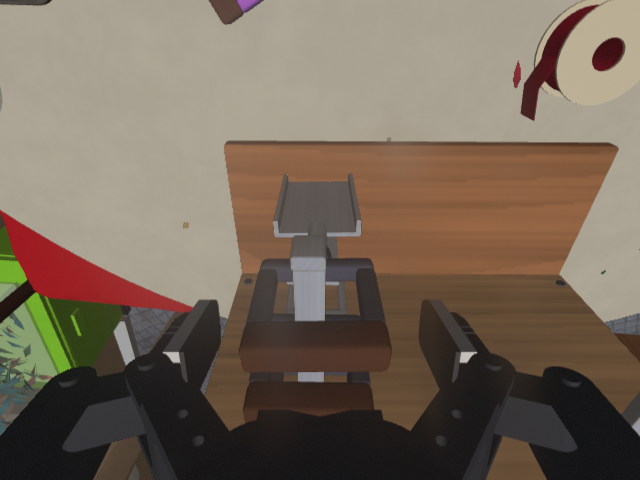

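The fingers at (190,340) and (450,340) straddle the front brown handle bar at (315,350), with the square blade above it at (318,205). Closing.

Emit:
jog_arm(deltas=[[0,0,0,-0.0015,-0.0006,-0.001,0.07],[0,0,0,0,0,0,0.05],[0,0,0,0,0,0,0.04],[0,0,0,0,0,0,0.04],[0,0,0,0,0,0,0.04],[0,0,0,0,0,0,0.04]], squeeze=50)

```text
t: 7.3
tool_pos: [0.5057, -0.096, 0.1863]
ee_rot: [0.127, -0.047, 0.991, 0.007]
wrist_force: [-4.2, 1.1, 6.9]
gripper_width: 0.0555
```

Emit:
jog_arm(deltas=[[0,0,0,0,0,0.004,0.04],[0,0,0,0,0,0.006,0.04],[0,0,0,0,0,0.005,0.04],[0,0,0,0,0,0,0.04]])

```text
t: 7.7
tool_pos: [0.5074, -0.0961, 0.202]
ee_rot: [0.128, -0.048, 0.991, 0.005]
wrist_force: [0.7, -0.2, -0.9]
gripper_width: 0.0545
```

```bash
python3 st.py .25; python3 - <<'E'
from bars import *
im,d,m=snap('wrist','w3');P=cloud(m,d);bars(P,ROOT,.205,.235)
E
```

```text
7.7 [ 0.5074 -0.0961  0.202 ] q [-0.2233  0.3702  0.4528  2.2835 -0.7168  0.351   2.5069] loc -0.11406980341316261 0.0003783702932689797 F [ 0.6761 -0.2199 -0.9356] w 0.05454785129951492
tilt 0.25756834003835016 togo [0.0007 0.0077 0.0002]
bar px [319 356] 15914 local ctr [-102.7    0.9] [ 70.9 118.2] 0.0 x [-135.9  -72.3] y [-48.2  51.1] ztop 0.2317
```

View pics/w3.png

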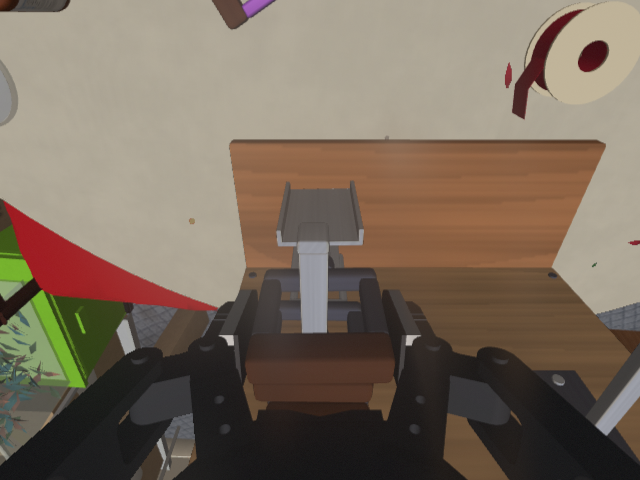

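Emit:
jog_arm(deltas=[[0,0.002,0,-0.01,-0.001,0,0.04],[0,0.002,0,-0.016,-0.0015,0,0.04],[0,0.002,0,-0.018,-0.0018,0,0.04],[0,0.002,0,-0.014,-0.0013,0,0.04],[0,0,0,0,0,0,0.04]])

```text
t: 8.25
tool_pos: [0.445, -0.1015, 0.2006]
ee_rot: [0.122, -0.047, 0.991, 0.007]
wrist_force: [0.0, 1.1, -1.0]
gripper_width: 0.0553
```

```bash
python3 st.py .25; python3 - <<'E'
from bars import *
im,d,m=snap('wrist','w4')
E
```

```text
8.25 [ 0.445  -0.1015  0.2006] q [-0.1856  0.305   0.4352  2.393  -0.725   0.309   2.5591] loc -0.1767069470924439 0.0010364760827250366 F [ 0.0121  1.1046 -1.0315] w 0.055290429156586725
tilt 0.24474447446005226 togo [-0.0014 -0.0054  0.0021]
```

View pics/w4.png

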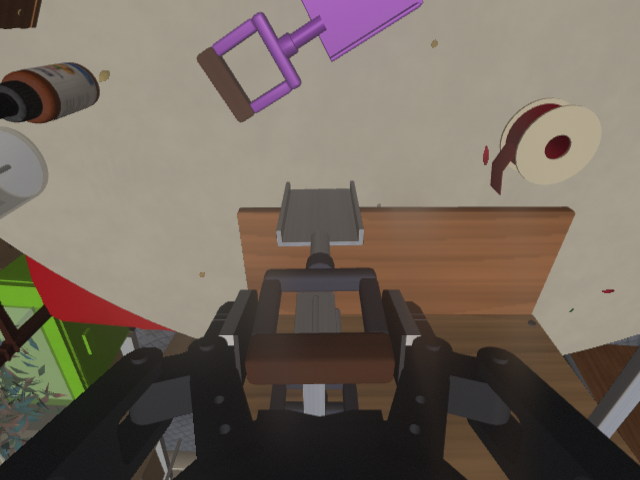

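Trowel held level, hook tip at (313,395) now behind the handle, so it is free. Moving sideways.

Emit:
jog_arm(deltas=[[0,0,0,-0.001,0.01,0,0.04],[0,0,0,-0.0019,0.02,0,0.04],[0,0,0,-0.0022,0.024,0,0.04],[0,0,0,-0.0024,0.026,0,0.04],[0,0,0,-0.0024,0.026,0,0.04],[0,0,0,-0.0022,0.024,0,0.04],[0,0,0,-0.0019,0.02,0,0.04],[0,0,0,-0.0012,0.012,0,0.04],[0,0,0,-0.0006,0.006,0,0.04],[0,0,0,0,0,0,0.04]])

```text
t: 9.3
tool_pos: [0.4337, 0.0675, 0.2013]
ee_rot: [0.124, -0.049, 0.991, 0.006]
wrist_force: [1.0, -0.8, -0.9]
gripper_width: 0.0548
```

```bash
python3 st.py .25; python3 - <<'E'
from bars import *
im,d,m=snap('wrist','w5');P=cloud(m,d);hook(P,SP)
L=(P-SP)@np.stack([A,B,[0,0,1]],1)
s=env.sense();print('tcp loc SP',(np.array(s['tool_pos'])-SP)@A,(np.array(s['tool_pos'])-SP)@B)
k=(L[...,2]>.02)&(L[...,2]<.04)&(abs(L[...,1])<.027)&(L[...,0]>-.2)&(L[...,0]<-.15)
print('bar',np.percentile(L[k],[3,50,97],axis=0))
E
```

```text
9.3 [0.4337 0.0675 0.2013] q [-0.7924  0.304   0.6263  2.4423 -0.6467  0.2486  2.0725] loc -0.17163807229434777 0.17037526019855118 F [ 0.9783 -0.7524 -0.9156] w 0.05482578170663023
tilt 0.24873356464729993 togo [ 0.0003 -0.0012 -0.002 ]
hook seg -140 -100 462 y [-6.8 -1.1  4.3] z 0.1902
hook seg -95 -70 97 y [-6.7 -0.5  4.5] z 0.1902
tcp loc SP -0.1718234637070293 -0.0005610892267250769
bar [[-0.181  -0.0264  0.0207]
 [-0.1738 -0.0012  0.0297]
 [-0.1636  0.0252  0.0318]]
```

View pics/w5.png

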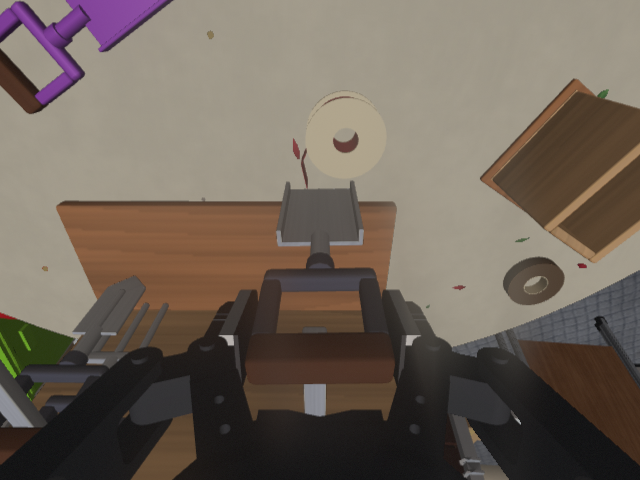

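Emit:
jog_arm(deltas=[[0,0,0,0.01,0.001,0,0.04],[0,0,0,0.018,0.0017,0,0.04],[0,0,0,0.022,0.0021,0,0.04],[0,0,0,0.022,0.0021,0,0.04],[0,0,0,0.018,0.0017,0,0.04],[0,0,0,0.012,0.0012,0,0.04],[0,0,0,0.005,0.0005,0,0.04],[0,0,0,0,0,0,0.04]])

```text
t: 10.15
tool_pos: [0.5406, 0.0763, 0.2011]
ee_rot: [0.124, -0.048, 0.991, 0.006]
wrist_force: [0.2, 0.9, -1.1]
gripper_width: 0.0553
```

```bash
python3 st.py .25; python3 - <<'E'
from bars import *
im,d,m=snap('wrist','w6');im,d,m=snap('scene','s6')
cv2.imwrite('pics/s6c.png',cv2.resize(im[100:340,200:440,::-1],None,fx=2.4,fy=2.4))
E
```

```text
10.15 [0.5406 0.0763 0.2011] q [-0.6999  0.4316  0.6037  2.2293 -0.657   0.3674  2.0919] loc -0.0644130523186682 0.16879669078390067 F [ 0.1626  0.9375 -1.1252] w 0.05530240415703792
tilt 0.2480599801883492 togo [ 0.0004 -0.0019  0.001 ]
```

View pics/w6.png

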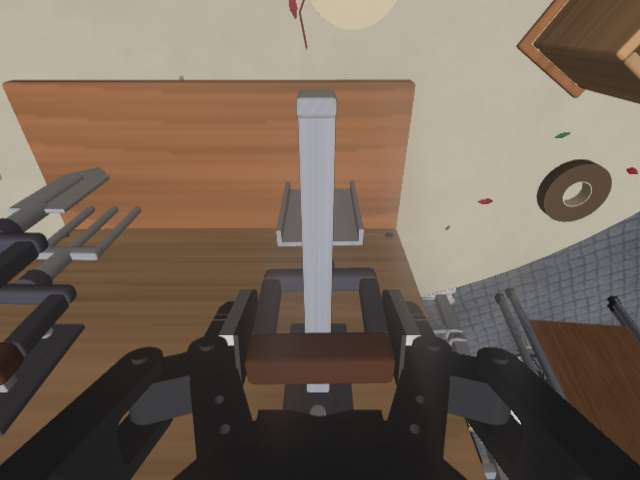

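View pics/s6c.png

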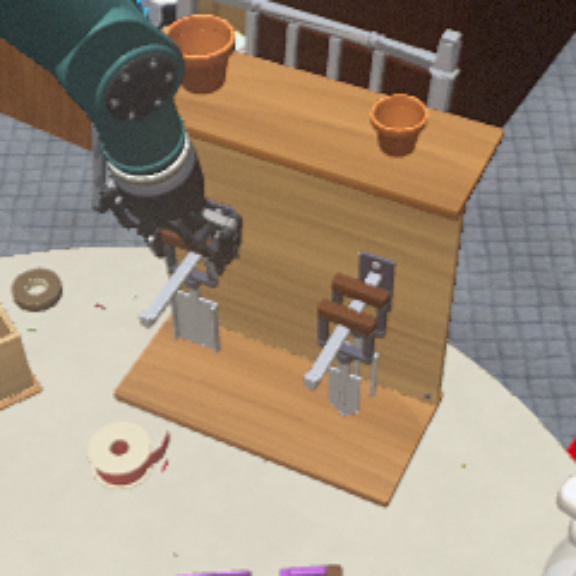

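The spare hook runs through the handle opening, with its tip at (317,105) in front. Lowering and releasing.

Emit:
jog_arm(deltas=[[0,0,0,0,0,-0.006,0.04],[0,0,0,0,0,-0.006,0.04],[0,0,0,0,0,-0.003,0.04],[0,0,0,0,0,0,0.04],[0,0,0,0,0,0,0.056],[0,0,0,0,0,0,0.06],[0,0,0,0,0,0,0.07],[0,0,0,0,0,0,0.085],[0,0,0,0,0,0,0.085],[0,0,0,0,0,0,0.085]])

```text
t: 11.25
tool_pos: [0.5402, 0.0768, 0.1861]
ee_rot: [0.124, -0.048, 0.991, 0.006]
wrist_force: [0.1, 0.1, -0.2]
gripper_width: 0.0847
```

```bash
python3 st.py .25; python3 - <<'E'
from bars import *
im,d,m=snap('wrist','w7');P=cloud(m,d);bars(P,SP);hook(P,SP)
E
cat > plan3.py <<'E'
from route import *
from h import env
q=np.array(env.sense()['q'])
th=.25
W=task(th)[7:20]
go(q,W,verbose=True)
E
python3 plan3.py
```

```text
11.25 [0.5402 0.0768 0.1861] q [-0.6602  0.4502  0.5522  2.2403 -0.6943  0.3303  2.1254] loc -0.06477157263603907 0.16933165729497784 F [ 0.1357  0.0928 -0.2058] w 0.0846741054255279
tilt 0.2480711245115862 togo [ 0.0003 -0.0019  0.0002]
bar px [313 126] 285 local ctr [-148.6   -1.1] [11.2  2.7] 89.7 x [-149.9 -147.4] y [-6.2  3.9] ztop 0.1982
bar px [189 346] 1710 local ctr [-70.9 -49. ] [26.6 14.7] 0.1 x [-83.2 -60.3] y [-55.3 -41.9] ztop 0.2105
bar px [449 346] 1695 local ctr [-70.6  49.4] [14.4 27.2] 89.5 x [-83.2 -60.3] y [42.4 55.8] ztop 0.2104
bar px [319 361] 6071 local ctr [-62.5   0.5] [15.7 56.4] 1.3 x [-69.5 -57.5] y [-25.7  26.3] ztop 0.2065
hook seg -140 -100 4279 y [-6.8 -1.3  4.4] z 0.1903
hook seg -95 -70 1595 y [-6.9 -1.1  4.3] z 0.1903
hook seg -60 -30 145 y [-6.8 -1.4  4.1] z 0.1903
3 [-0.89  0.32  0.82  2.19 -0.48  0.51  1.93] marg 0.32 err 0.002
7 [-1.12  0.18  0.97  2.37 -0.32  0.43  1.76] marg 0.14 err 0.002
13 [-0.54  0.21  0.83  2.33 -0.52  0.49  2.37] marg 0.18 err 0.002
16 [-0.48  0.33  0.76  2.2  -0.62  0.54  2.41] marg 0.31 err 0.002
19 [-0.3   0.46  0.54  2.22 -0.84  0.4   2.61] marg 0.29 err 0.002
20 [-0.33  0.44  0.58  2.21 -0.81  0.43  2.57] marg 0.3 err 0.002
24 [-0.27  0.33  0.55  2.39 -0.84  0.34  2.68] marg 0.12 err 0.002
30 [-0.84  0.32  0.71  2.45 -0.77  0.27  2.21] marg 0.06 err 0.002
33 [-0.79  0.4   0.7   2.32 -0.78  0.34  2.22] marg 0.19 err 0.002
34 [-0.74  0.42  0.63  2.33 -0.82  0.31  2.26] marg 0.18 err 0.002
37 [-1.08  0.29  1.01  2.29 -0.52  0.49  1.99] marg 0.22 err 0.0021
39 [-1.22  0.22  1.12  2.37 -0.44  0.45  1.9 ] marg 0.14 err 0.0021
45 [-0.62  0.23  0.93  2.33 -0.59  0.51  2.44] marg 0.18 err 0.0021
```

View pics/w7.png

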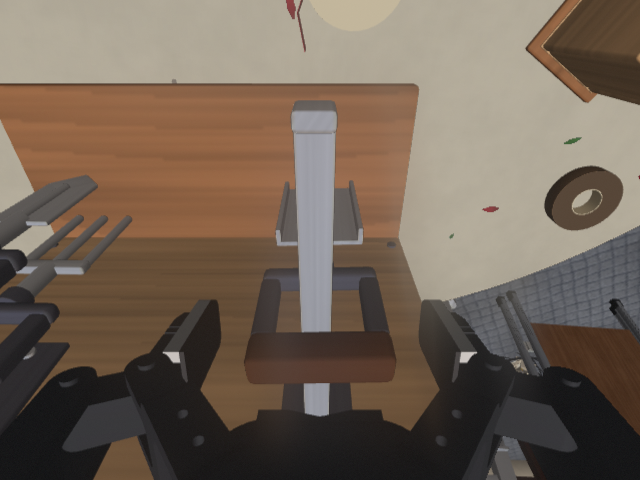

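Emit:
jog_arm(deltas=[[0,0,0,-0.0035,-0.0003,0.0135,0.085],[0,0,0,-0.0056,-0.0005,0.0218,0.085],[0,0,0,-0.0065,-0.0006,0.0255,0.085],[0,0,0,-0.0067,-0.0006,0.0262,0.085],[0,0,0,0.0012,-0.0243,-0.0014,0.085],[0,0,0,0.0012,-0.0243,-0.0014,0.085],[0,0,0,0.0012,-0.0243,-0.0014,0.085],[0,0,0,0.0012,-0.0243,-0.0014,0.085],[0,0,0,0.0012,-0.0243,-0.0014,0.085],[0,0,0,0.0012,-0.0243,-0.0014,0.085],[0,0,0,0.0012,-0.0243,-0.0014,0.085],[0,0,0,0,0,0,0.085]])

```text
t: 12.5
tool_pos: [0.5261, -0.0995, 0.2638]
ee_rot: [0.124, -0.045, 0.991, 0.005]
wrist_force: [-1.1, 0.2, -0.5]
gripper_width: 0.0852
```

```bash
python3 st.py .25; python3 - <<'E'
from bars import *
im,d,m=snap('wrist','w8');P=cloud(m,d);bars(P,ROOT);hook(P,ROOT)
E
```

```text
12.5 [ 0.5261 -0.0995  0.2638] q [-0.434   0.3227  0.7137  2.19   -0.5834  0.5346  2.3709] loc -0.09582801722268769 -0.004728590322734453 F [-1.0929  0.2086 -0.5373] w 0.08515514008539965
tilt 0.24920559010753865 togo [ 0.0021 -0.0006  0.0068]
bar px [323 273] 2411 local ctr [-74.   -1.7] [56.1 14.9] 88.6 x [-81.1 -68.6] y [-28.1  24.6] ztop 0.2066
bar px [326 315] 2027 local ctr [-39.4   0.2] [55.9 15.3] 89.0 x [-46.4 -33.8] y [-26.1  26.5] ztop 0.2064
hook seg -140 -100 1419 y [-6.8 -1.3  4.5] z 0.1902
hook seg -95 -70 527 y [-13.4  -1.3  12.8] z 0.1902
hook seg -60 -30 336 y [-14.6  -1.3  14.5] z 0.1902
```

View pics/w8.png

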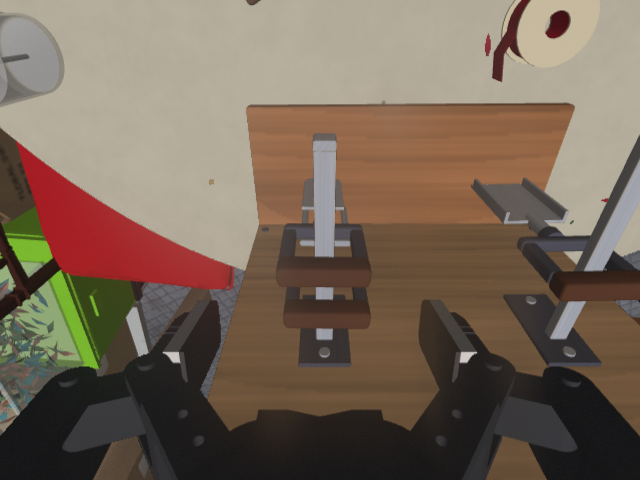

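Pointed trowel's bar is at (323,273), the fork's at (326,315), and the square trowel hangs on the spare hook at the right. Going down to the pointed trowel.

Emit:
jog_arm(deltas=[[0.0003,0,0.001,0.0034,0.0009,-0.013,0.085],[0.0003,0,0.001,0.0034,0.0009,-0.013,0.085],[0.0003,0,0.001,0.0034,0.0009,-0.013,0.085],[0.0003,0,0.001,0.0034,0.0009,-0.013,0.085],[0.0003,0,0.001,0.0034,0.0009,-0.013,0.085],[0.0003,0,0.001,0.0034,0.0009,-0.013,0.085],[0,0,0,0,0,0,0.08],[0,0,0,0,0,0,0.07],[0,0,0,0,0,0,0.04],[0,0,0,0,0,0,0.04],[0,0,0,0,0,0,0.04],[0,0,0,0,0,0,0.04]])

```text
t: 13.75
tool_pos: [0.5471, -0.0905, 0.1864]
ee_rot: [0.125, -0.05, 0.991, 0.007]
wrist_force: [-1.5, -1.3, 6.6]
gripper_width: 0.0556
```

```bash
python3 st.py .25; python3 - <<'E'
from bars import *
im,d,m=snap('wrist','w9');P=cloud(m,d);bars(P,ROOT)
E
```

```text
13.75 [ 0.5471 -0.0905  0.1864] q [-0.2649  0.4514  0.4972  2.2153 -0.8065  0.3867  2.57  ] loc -0.07399145725815766 0.002205683619105933 F [-1.5324 -1.2529  6.6423] w 0.05557753301437501
tilt 0.25033120383929963 togo [-0.0012  0.0002 -0.0052]
bar px [304 160] 249 local ctr [-148.7   -0.9] [ 2.5 11.3] 0.3 x [-149.9 -147.5] y [-6.4  4.3] ztop 0.198
bar px [320 353] 8688 local ctr [-80.9   3.1] [29.8 82.8] 0.1 x [-92.9 -69.3] y [-33.   38.6] ztop 0.2076
bar px [310 402] 2439 local ctr [-44.4   0.2] [ 7.  55.8] 1.4 x [-46.7 -43.7] y [-25.5  26.4] ztop 0.2044
```

View pics/w9.png

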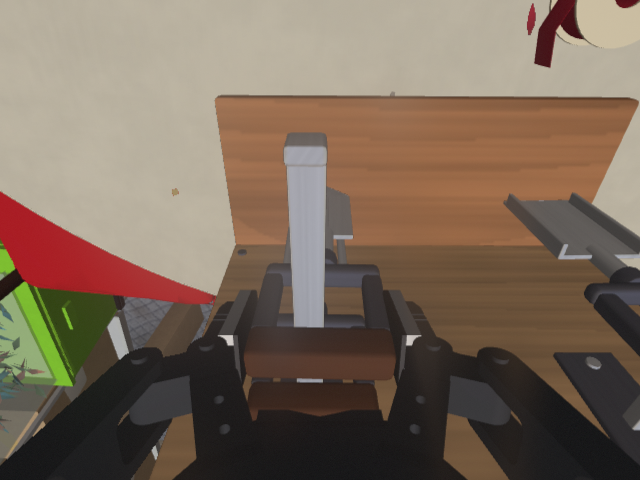

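Emit:
jog_arm(deltas=[[0,0,0,0,0,0.004,0.04],[0,0,0,0,0,0.006,0.04],[0,0,0,0,0,0.005,0.04],[0,0,0,0,0,0,0.04],[0,0,0,-0.01,-0.001,0,0.04],[0,0,0,-0.018,-0.0017,0,0.04],[0,0,0,-0.022,-0.0022,0,0.04],[0,0,0,-0.022,-0.0022,0,0.04],[0,0,0,-0.016,-0.0015,0,0.04],[0,0,0,-0.0086,-0.0008,0,0.04],[0,0,0,0,0,0,0.04]])

```text
t: 14.9
tool_pos: [0.4485, -0.0994, 0.2002]
ee_rot: [0.123, -0.05, 0.991, 0.008]
wrist_force: [0.2, -0.0, -0.8]
gripper_width: 0.0555
```

```bash
python3 st.py .25; python3 - <<'E'
from bars import *
im,d,m=snap('wrist','w10')
E
```

```text
14.9 [ 0.4485 -0.0994  0.2002] q [-0.2408  0.3174  0.5013  2.3908 -0.7964  0.3257  2.6353] loc -0.1730272867996647 0.0028557115749172583 F [ 0.2237 -0.0324 -0.8002] w 0.055541460737744075
tilt 0.24729967961621202 togo [-0.0024 -0.0029 -0.0049]
```

View pics/w10.png

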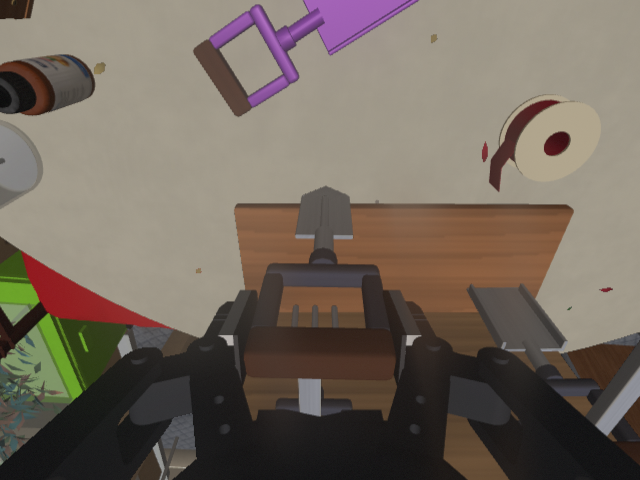

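Pointed trowel is held clear of the hook tip (310,395), and the fork's tines show through its handle at (315,315). Now moving sideways.

Emit:
jog_arm(deltas=[[0,0,0,-0.001,0.01,0,0.04],[0,0,0,-0.0019,0.02,0,0.04],[0,0,0,-0.0022,0.024,0,0.04],[0,0,0,-0.0024,0.026,0,0.04],[0,0,0,-0.0024,0.026,0,0.04],[0,0,0,-0.0022,0.024,0,0.04],[0,0,0,-0.0019,0.02,0,0.04],[0,0,0,-0.001,0.011,0,0.04],[0,0,0,-0.0004,0.0045,0,0.04],[0,0,0,0,0,0,0.04]])

```text
t: 15.95
tool_pos: [0.4351, 0.0676, 0.2004]
ee_rot: [0.124, -0.052, 0.991, 0.007]
wrist_force: [0.4, -0.8, -0.6]
gripper_width: 0.0554
```

```bash
python3 st.py .25; python3 - <<'E'
from bars import *
im,d,m=snap('wrist','w11');P=cloud(m,d);hook(P,SP)
L=(P-SP)@np.stack([A,B,[0,0,1]],1)
s=env.sense();print('tcp loc SP',(np.array(s['tool_pos'])-SP)@A,(np.array(s['tool_pos'])-SP)@B)
k=(L[...,2]>.02)&(L[...,2]<.04)&(abs(L[...,1])<.027)&(L[...,0]>-.2)&(L[...,0]<-.15)
print('bar',np.percentile(L[k],[3,50,97],axis=0))
E
```

```text
15.95 [0.4351 0.0676 0.2004] q [-0.819   0.3161  0.6684  2.4415 -0.727   0.2608  2.1647] loc -0.17025150761672345 0.17031660724510142 F [ 0.3758 -0.8023 -0.6322] w 0.05537575014746485
tilt 0.2486252175315765 togo [-0.0014 -0.0015 -0.0086]
hook seg -140 -100 589 y [-6.9 -1.2  4.3] z 0.1901
hook seg -95 -70 96 y [-6.7 -0.3  4.4] z 0.1901
tcp loc SP -0.17045735997417963 -0.0006452934468896346
bar [[-0.178  -0.0266  0.0207]
 [-0.1754 -0.0005  0.029 ]
 [-0.1653  0.0252  0.0313]]
```

View pics/w11.png

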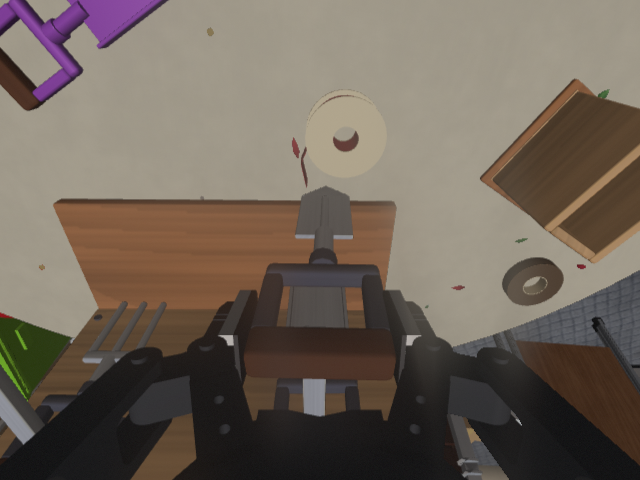

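Emit:
jog_arm(deltas=[[0,0,0,0.008,0.0008,0,0.04],[0,0,0,0.016,0.0015,0,0.04],[0,0,0,0.018,0.0017,0,0.04],[0,0,0,0.013,0.0013,0,0.04],[0,0,0,0.0055,0.0005,0,0.04],[0,0,0,0,0,0,0.04]])

```text
t: 16.6
tool_pos: [0.496, 0.0716, 0.2004]
ee_rot: [0.124, -0.05, 0.991, 0.007]
wrist_force: [0.6, -0.1, -1.6]
gripper_width: 0.0555
```

```bash
python3 st.py .25; python3 - <<'E'
from bars import *
im,d,m=snap('wrist','w12')
E
```

```text
16.6 [0.496  0.0716 0.2004] q [-0.7618  0.3904  0.6561  2.322  -0.7314  0.33    2.1757] loc -0.10925698776860532 0.1684041564726904 F [ 0.5511 -0.1104 -1.635 ] w 0.055452722538247595
tilt 0.24867204084370856 togo [-0.0013 -0.0015 -0.005 ]
```

View pics/w12.png

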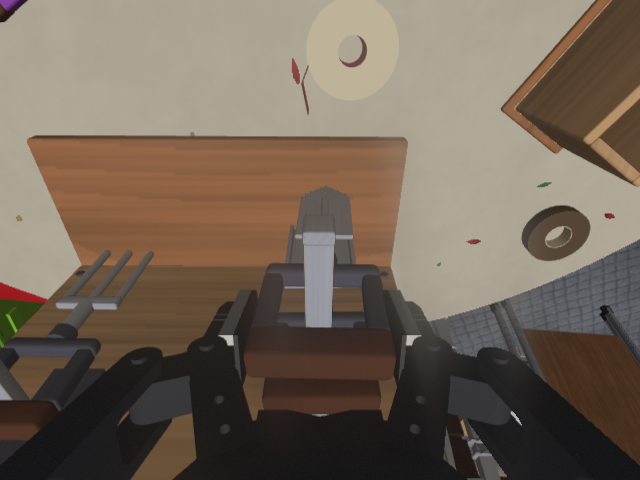

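Hook tip (318,240) is in front, through the handle; the square trowel's bar is behind at (320,395). Lowering and releasing.

Emit:
jog_arm(deltas=[[0,0,0,0,0,-0.006,0.04],[0,0,0,0,0,-0.006,0.04],[0,0,0,0,0,-0.0025,0.04],[0,0,0,0,0,0,0.04],[0,0,0,0,0,0,0.056],[0,0,0,0,0,0,0.06],[0,0,0,0,0,0,0.07],[0,0,0,0,0,0,0.085],[0,0,0,0,0,0,0.085],[0,0,0,0,0,0,0.085]])

```text
t: 17.65
tool_pos: [0.4951, 0.072, 0.1857]
ee_rot: [0.123, -0.051, 0.991, 0.007]
wrist_force: [0.2, 0.4, 0.1]
gripper_width: 0.0851
```

```bash
python3 st.py .25; python3 - <<'E'
from bars import *
im,d,m=snap('wrist','w13');P=cloud(m,d);bars(P,SP)
E
cat > plan4.py <<'E'
from route import *
from h import env
import sys
q0=np.array(env.sense()['q'])
r=Rd(YR,.25);yh=1.099;hc=np.array([.4085,.2727,0])
def bk(P,d,th): return P+(-np.sin(th)*A+np.array([0,0,np.cos(th)]))*d
for th in [.36,.4,.45]:
  for tp in [.2,.25,.3]:
    W=[(bk(loc(-.109,0,.186,SP),.09,.25),r)]
    # via: above full hook
    W+=[(loc(-.13,-.0,.29),Rd(YR,(th+.25)/2)),(bk(loc(-.045,0,.174),.09,th),Rd(YR,th)),(loc(-.045,0,.174),Rd(YR,th)),(loc(-.045,0,.188),Rd(YR,th)),(loc(-.170,0,.188),Rd(YR,th)),(loc(-.175,0,.25),Rd(YR,th)),(loc(-.155,0,.31),Rd(YR,tp)),
     (np.array([.47,.08,.32]),Rd(YR+.5,tp)),(hc+[0,0,.29],Rd(yh,tp)),(hc+[0,0,.145],Rd(yh,tp))]
    print(th,tp);o=go(q0,W,verbose=True);print('v',o[2],'err',o[3])
E
python3 plan4.py
```

```text
17.65 [0.4951 0.072  0.1857] q [-0.7083  0.4083  0.588   2.3338 -0.7808  0.2905  2.2199] loc -0.1101345700482949 0.16896752311460528 F [0.2395 0.4421 0.093 ] w 0.0851082581400905
tilt 0.24798520235471685 togo [-0.0015 -0.0022 -0.006 ]
bar px [317 269] 125 local ctr [-148.7   -1.3] [ 2.6 11. ] 0.2 x [-149.9 -147.5] y [-6.4  3.9] ztop 0.1978
bar px [188 346] 1696 local ctr [-115.8  -49.5] [27.  14.7] 0.2 x [-128.4 -105.5] y [-55.9 -42.4] ztop 0.2104
bar px [449 346] 1691 local ctr [-116.4   49.1] [27.4 15. ] 0.8 x [-128.8 -106. ] y [41.9 55.2] ztop 0.2103
bar px [319 356] 6235 local ctr [-111.6   -0.3] [15.2 56.1] 0.9 x [-118.3 -106.3] y [-26.3  25.7] ztop 0.2065
bar px [320 413] 76 local ctr [-69.    0.2] [ 2.9 12.3] 9.8 x [-70.  -67.9] y [-5.5  5.8] ztop 0.1984
0.36 0.2
3 [-1.07  0.27  0.98  2.3  -0.47  0.48  1.93] marg 0.21 err 0.0021
9 [-0.58  0.23  0.87  2.26 -0.58  0.51  2.4 ] marg 0.25 err 0.0021
12 [-0.42  0.32  0.69  2.23 -0.82  0.43  2.59] marg 0.28 err 0.0021
16 [-0.17  0.47  0.37  2.23 -1.15  0.27  2.9 ] marg 0.19 err 0.0021
17 [-0.21  0.46  0.43  2.22 -1.1   0.3   2.84] ma
[... 6152 characters left out ...]
  2.29 -0.64  0.46  2.45] marg 0.22 err 0.0021
11 [-0.29  0.28  0.54  2.3  -1.04  0.31  2.82] marg 0.21 err 0.0025
15 [ 0.17  0.44 -0.06  2.27 -1.53  0.08  3.09] marg 0.0 err 0.0264
18 [ 0.13  0.42 -0.    2.26 -1.35  0.1   3.09] marg 0.0 err 0.0264
23 [ 0.81  0.37 -0.75  2.46 -1.36  0.08  3.09] marg 0.0 err 0.0898
26 [ 0.32  0.17 -0.12  2.44 -0.83  0.16  2.67] marg 0.07 err 0.0898
29 [-0.1   0.1   0.28  2.26 -0.23  0.5   2.04] marg 0.25 err 0.0898
36 [-0.27  0.09  0.09  2.23 -0.24  0.55  2.17] marg 0.28 err 0.0898
43 [-0.48  0.17 -0.13  2.23 -0.25  0.49  2.27] marg 0.28 err 0.0898
48 [-0.4   0.44 -0.25  2.36 -0.34  0.09  2.39] marg 0.01 err 0.0898
v 1.3991446088107968 err 0.08975913877261676
```

View pics/w13.png

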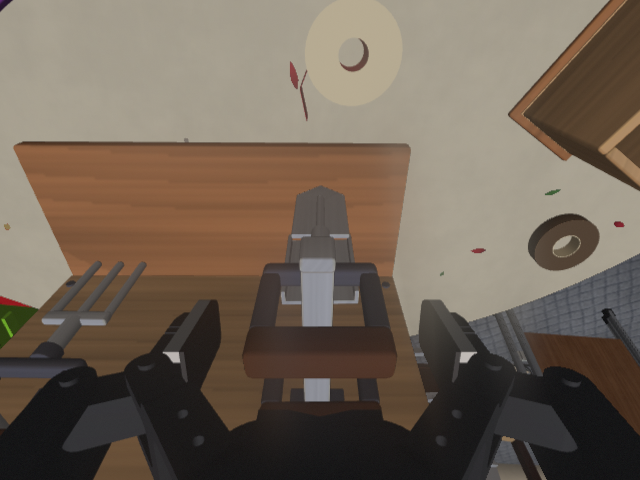

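Both trowels hang on the spare hook (bar of the pointed one at (319,353), local x ≈ −112; square behind at −64). For the fork I'll grip at about 0.38 rad tilt, slide it forward on its hook clear of the shelf, then regrip at 0.25 rad for the rest.

Emit:
jog_arm(deltas=[[0,0,0,-0.0035,-0.0003,0.0135,0.085],[0,0,0,-0.0056,-0.0005,0.0218,0.085],[0,0,0,-0.0065,-0.0006,0.0255,0.085],[0,0,0,-0.0067,-0.0006,0.0262,0.085],[0.0007,-0.0096,-0.0009,0.0027,-0.0241,0.0024,0.085],[0.0007,-0.0096,-0.0009,0.0027,-0.0241,0.0024,0.085],[0.0007,-0.0096,-0.0009,0.0027,-0.0241,0.0024,0.085],[0.0007,-0.0096,-0.0009,0.0027,-0.0241,0.0024,0.085],[0.0007,-0.0096,-0.0009,0.0027,-0.0241,0.0024,0.085],[0.0007,-0.0096,-0.0009,0.0027,-0.0241,0.0024,0.085],[0.0007,-0.0096,-0.0009,0.0027,-0.0241,0.0024,0.085],[0,0,0,0,0,0,0.085]])

```text
t: 18.9
tool_pos: [0.4918, -0.1027, 0.2905]
ee_rot: [0.158, -0.044, 0.986, 0.006]
wrist_force: [0.5, 0.2, -0.1]
gripper_width: 0.0855
```

```bash
python3 st.py .38; python3 - <<'E'
from bars import *
im,d,m=snap('wrist','w14');P=cloud(m,d);bars(P,ROOT);hook(P,ROOT)
L=(P-ROOT)@np.stack([A,B,[0,0,1]],1)
v,u=np.mgrid[:480,:640]
k=(P[...,2]>.3)&(L[...,0]>-.1)&(v>300)&(abs(L[...,1])<.1);print('shelf front pts',k.sum(),np.percentile(L[k],[1,10,50],axis=0) if k.sum() else '')
im,d,m=snap('scene','s14');P=cloud(m,d)
cv2.imwrite('pics/s14c.png',cv2.resize(im[60:340,160:440,::-1],None,fx=2.1,fy=2.1))
E
```

```text
18.9 [ 0.4918 -0.1027  0.2905] q [-0.5623  0.2221  0.861   2.2649 -0.5998  0.4996  2.4197] loc -0.13022253718840443 -0.004620207251199809 F [ 0.5464  0.1734 -0.1114] w 0.08549610590924127
tilt 0.31782366241705945 togo [ 0.0074 -0.0617  0.0073]
bar px [325 311] 1414 local ctr [-39.5   0.3] [56. 15.] 88.6 x [-46.4 -33.4] y [-26.   26.4] ztop 0.2064
hook seg -140 -100 929 y [-6.8 -0.9  4.4] z 0.1901
hook seg -95 -70 430 y [-6.7 -0.9  4.2] z 0.1901
hook seg -60 -30 337 y [-13.3  -0.9  14.7] z 0.1901
shelf front pts 5 [[-0.0017  0.0968  0.1101]
 [-0.0015  0.0969  0.1101]
 [-0.0009  0.0976  0.1102]]
```

View pics/s14c.png

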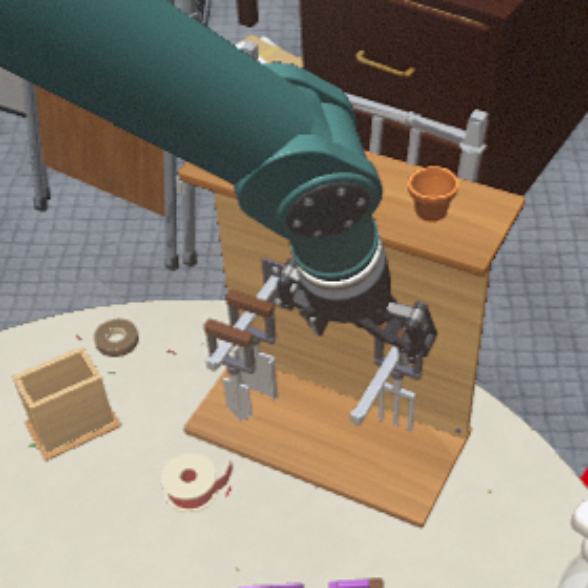

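View pics/w14.png

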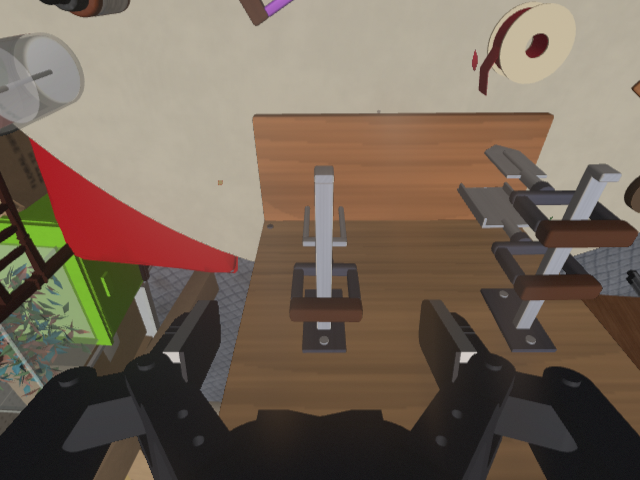

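Spare hook holds both trowels; the fork is alone on the full hook at (325,310). Approaching under the shelf edge.

Emit:
jog_arm(deltas=[[0.0018,-0.0154,0.0018,0.0128,0.0024,-0.0082,0.085],[0.0018,-0.0154,0.0018,0.0128,0.0024,-0.0082,0.085],[0.0018,-0.0154,0.0018,0.0128,0.0024,-0.0082,0.085],[0.0018,-0.0154,0.0018,0.0128,0.0024,-0.0082,0.085],[0,0,0,0.0055,0.0005,-0.0139,0.085],[0,0,0,0.0055,0.0005,-0.0139,0.085],[0,0,0,0.0055,0.0005,-0.0139,0.085],[0,0,0,0,0,0,0.085]])

```text
t: 19.8
tool_pos: [0.5588, -0.0853, 0.2132]
ee_rot: [0.185, -0.052, 0.981, 0.011]
wrist_force: [-0.7, 0.2, -0.1]
gripper_width: 0.0854
```

```bash
python3 st.py .38; python3 - <<'E'
from bars import *
im,d,m=snap('wrist','w15');P=cloud(m,d);bars(P,ROOT)
E
```

```text
19.8 [ 0.5588 -0.0853  0.2132] q [-0.2677  0.3957  0.4939  2.2475 -1.0412  0.3288  2.8006] loc -0.06185668421114948 0.006255493520559436 F [-0.7168  0.1964 -0.1075] w 0.08541818250364197
tilt 0.37379394861246795 togo [-0.0021 -0.0064 -0.01  ]
bar px [293  96] 222 local ctr [-148.6   -1.2] [ 2.7 11.5] 0.2 x [-149.9 -147.4] y [-6.4  4.3] ztop 0.1981
bar px [211 309] 260 local ctr [-64.1 -35.6] [21.9  6.9] 18.3 x [-73.6 -55.6] y [-41.5 -35. ] ztop 0.2116
bar px [427 309] 250 local ctr [-64.   52.9] [ 7.2 21.2] 89.8 x [-74.3 -56.8] y [49.4 55.9] ztop 0.2115
bar px [304 334] 3590 local ctr [-39.6   0.2] [56.1 15.1] 89.1 x [-46.4 -34.4] y [-25.8  26.5] ztop 0.2064
```

View pics/w15.png

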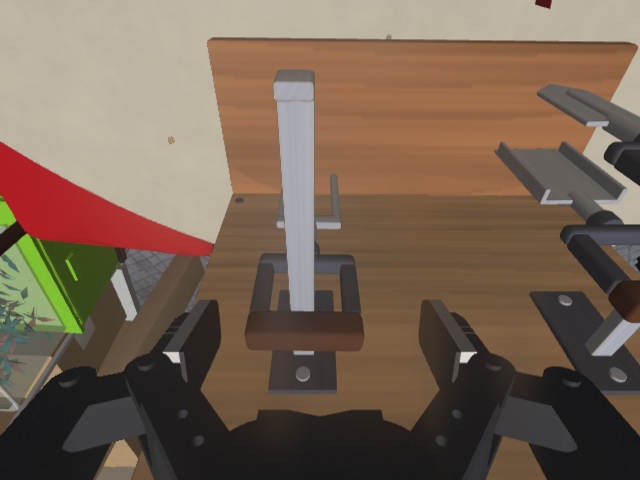

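Emit:
jog_arm(deltas=[[-0.0007,-0.002,-0.003,0.002,-0.0044,-0.004,0.085],[-0.0007,-0.002,-0.003,0.005,0,-0.0117,0.085],[-0.0007,-0.002,-0.003,0.005,0,-0.0117,0.085],[0,0,0,0.0054,0,-0.0118,0.085],[0,0,0,0,0,0,0.085]])

```text
t: 20.35
tool_pos: [0.5768, -0.0919, 0.1755]
ee_rot: [0.19, -0.047, 0.981, 0.008]
wrist_force: [0.7, -0.3, 0.5]
gripper_width: 0.0852
```

```bash
python3 st.py .38; python3 - <<'E'
from bars import *
im,d,m=snap('scene','s16')
cv2.imwrite('pics/s16c.png',cv2.resize(im[60:340,160:440,::-1],None,fx=2.1,fy=2.1))
im,d,m=snap('wrist','w16');P=cloud(m,d);bars(P,ROOT)
E
```

```text
20.35 [ 0.5768 -0.0919  0.1755] q [-0.1232  0.4624  0.3205  2.2379 -1.2281  0.2406  2.9797] loc -0.04459194058912647 -0.002139355200052111 F [ 0.7274 -0.3183  0.4663] w 0.08517715961364376
tilt 0.3826597616886074 togo [0.0009 0.0028 0.0022]
bar px [318  66] 686 local ctr [-148.6   -1.2] [11.2  2.9] 90.0 x [-149.9 -147.3] y [-6.4  3.9] ztop 0.1982
bar px [166 363] 2025 local ctr [-58.9 -51.3] [18.9 31.8] 83.6 x [-73.3 -47.7] y [-58.5 -42.7] ztop 0.2108
bar px [475 364] 2118 local ctr [-59.   50.1] [32.1 21.5] 6.3 x [-73.  -47.8] y [40.4 59. ] ztop 0.2109
bar px [323 392] 5666 local ctr [-40.8   0.2] [55.9 14.3] 88.5 x [-46.4 -36.9] y [-25.9  26.3] ztop 0.2063
```

View pics/w16.png

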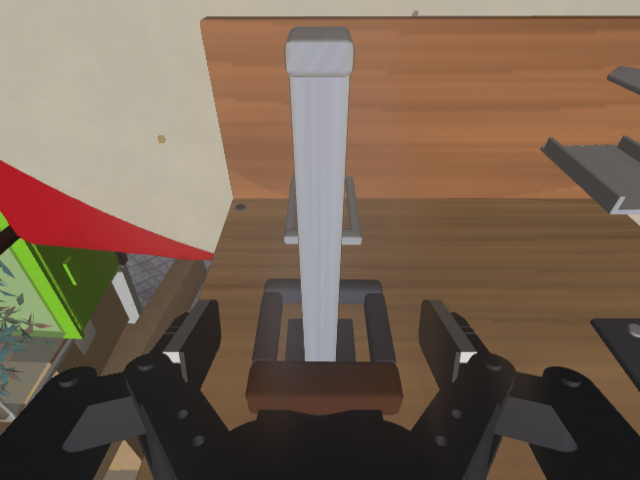

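View pics/s16c.png

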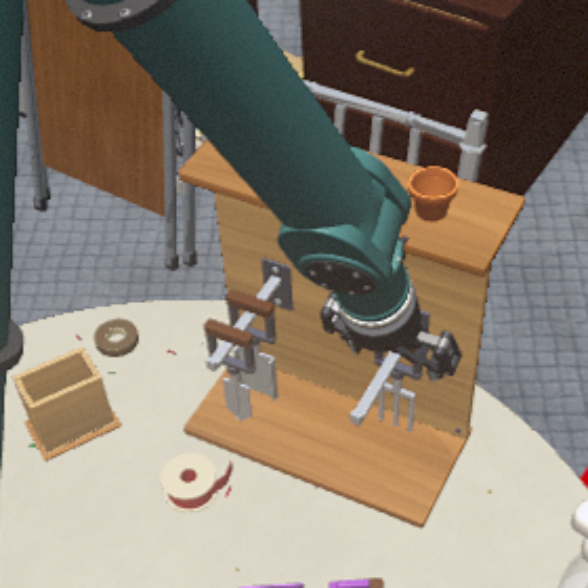

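Emit:
jog_arm(deltas=[[0,0,0,0,0.002,0,0.07],[0,0,0,0,0,0,0.05],[0,0,0,0,0,0,0.04],[0,0,0,0,0,0,0.04],[0,0,0,0,0,0,0.04],[0,0,0,0,0,0.003,0.04],[0,0,0,0,0,0.003,0.04],[0,0,0,0,0,0,0.04]])

```text
t: 21.25
tool_pos: [0.5769, -0.09, 0.1823]
ee_rot: [0.191, -0.047, 0.981, 0.008]
wrist_force: [0.4, 0.0, -0.8]
gripper_width: 0.0553
```

```bash
python3 st.py .38
```

```text
21.25 [ 0.5769 -0.09    0.1823] q [-0.1546  0.4533  0.3556  2.2358 -1.1953  0.2559  2.9425] loc -0.04430769533287651 -0.00022952009599002277 F [ 0.4235  0.0204 -0.8186] w 0.05533240899633232
tilt 0.3836899126814132 togo [0.0018 0.0039 0.0019]
```

Fork held (weight −0.8 N shows). Sliding it forward along the hook by 60 mm, then setting it down.

Emit:
jog_arm(deltas=[[0,0,0,-0.008,-0.0008,0,0.04],[0,0,0,-0.014,-0.0014,0,0.04],[0,0,0,-0.016,-0.0015,0,0.04],[0,0,0,-0.014,-0.0014,0,0.04],[0,0,0,-0.008,-0.0008,0,0.04],[0,0,0,0,0,-0.003,0.04],[0,0,0,0,0,-0.0027,0.04],[0,0,0,0,0,0,0.055],[0,0,0,0,0,0,0.06],[0,0,0,0,0,0,0.07],[0,0,0,0,0,0,0.085],[0,0,0,0,0,0,0.085]])

```text
t: 22.45
tool_pos: [0.5167, -0.0959, 0.1761]
ee_rot: [0.19, -0.047, 0.981, 0.008]
wrist_force: [1.2, 0.0, 0.6]
gripper_width: 0.0848
```

```bash
python3 st.py .25;python3 - <<'E'
from bars import *
im,d,m=snap('wrist','w17');P=cloud(m,d);bars(P,ROOT)
E
cat > plan5.py <<'E'
from route import *
from h import env
q0=np.array(env.sense()['q'])
yh=1.099;hc=np.array([.4085,.2727,0])
for th in [.1,.15,.2,.25]:
    r=Rd(YR,th)
    W=[(loc(-.100,0,.186),r),(loc(-.1,0,.2),r),(loc(-.172,0,.2),r),(loc(-.172,0,.27),r),(loc(-.172,.08,.31),Rd(YR+.3,th)),(np.array([.45,.16,.31]),Rd(YR+.65,th)),(hc+[0,0,.29],Rd(yh,th)),(hc+[0,0,.15],Rd(yh,th))]
    print(th);o=go(q0,W,verbose=True);print('v',o[2],'err',o[3])
E
python3 plan5.py
```

```text
22.45 [ 0.5167 -0.0959  0.1761] q [ 0.1187  0.3893  0.0348  2.3474 -1.2696  0.1066  3.063 ] loc -0.10478788229106882 -0.000284946708882787 F [1.1512 0.0312 0.5594] w 0.08476876783695936
tilt 0.38305946758070103 togo [-0.011   0.1326  0.002 ]
bar px [311 295] 144 local ctr [-148.8   -1.2] [ 2.4 11. ] 0.2 x [-149.9 -147.8] y [-6.4  4.3] ztop 0.1978
bar px [165 363] 2100 local ctr [-121.2  -43.2] [32.  21.7] 37.9 x [-133.3 -107.6] y [-59.  -40.9] ztop 0.2109
bar px [472 363] 2026 local ctr [-118.8   51. ] [31.8 19.5] 5.9 x [-133.2 -107.4] y [42.4 58.6] ztop 0.2108
bar px [317 390] 6019 local ctr [-102.1    0.3] [56.2 14.3] 89.3 x [-108.3  -97.8] y [-25.7  26.4] ztop 0.2063
0.1
3 [-0.43  0.51  0.73  2.19 -0.72  0.57  2.5 ] marg 0.32 err 0.0009
4 [-0.45  0.5   0.76  2.17 -0.68  0.61  2.47] marg 0.34 err 0.0009
7 [-0.45  0.41  0.78  2.31 -0.67  0.53  2.52] marg 0.2 err 0.0016
10 [-0.63  0.3   0.97  2.25 -0.47  0.68  2.33] marg 0.26 err 0.0016
14 [-0.87  0.17  0.98  2.23 -0.28  0.75  2.26] marg 0.28 err 0.002
21 [-1.1   0.21  0.82  2.16 -0.29  0.76  2.22] marg 0.35 err 0.0021
26 [-1.2   0.2
[... 1235 characters left out ...]
0.83  0.44  0.26  2.32 -0.77  0.3   2.79] marg 0.19 err 0.0021
v 1.9087729538031275 err 0.0021122779422196964
0.25
2 [-0.29  0.43  0.55  2.27 -0.89  0.37  2.68] marg 0.24 err 0.0009
3 [-0.33  0.42  0.6   2.26 -0.84  0.41  2.63] marg 0.25 err 0.0009
6 [-0.29  0.33  0.57  2.39 -0.87  0.34  2.71] marg 0.12 err 0.0016
9 [-0.55  0.21  0.85  2.33 -0.55  0.5   2.4 ] marg 0.18 err 0.0016
13 [-0.76  0.08  0.85  2.3  -0.32  0.58  2.29] marg 0.21 err 0.002
20 [-0.97  0.14  0.67  2.24 -0.34  0.59  2.26] marg 0.27 err 0.0021
25 [-1.05  0.19  0.51  2.23 -0.41  0.57  2.44] marg 0.28 err 0.0021
30 [-0.71  0.42  0.13  2.34 -0.85  0.23  2.89] marg 0.15 err 0.0021
v 1.5544512726638167 err 0.0021125065756704108
```

View pics/w17.png

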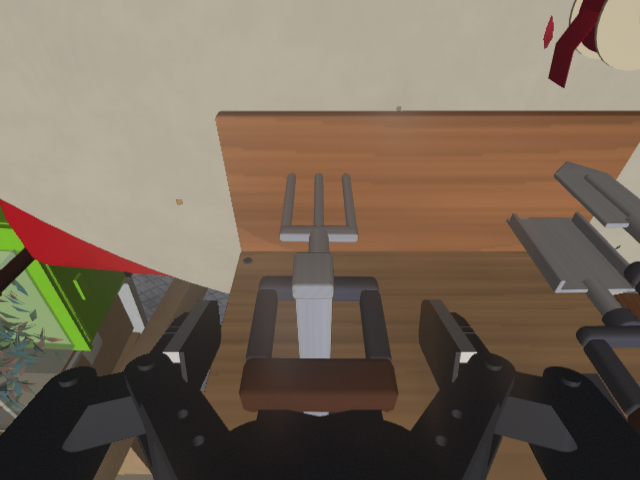

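Fork hangs at local x ≈ −101, clear of the shelf. Regripping at a small tilt.

Emit:
jog_arm(deltas=[[-0.0035,0.033,0.0003,0.0004,0,0.002,0.085],[-0.0035,0.033,0.0003,0.0004,0,0.002,0.085],[-0.0035,0.033,0.0003,0.0004,0,0.002,0.085],[-0.0035,0.033,0.0003,0.0004,0,0.002,0.085],[-0.0035,0.033,0.0003,0.0004,0,0.001,0.085],[-0.0035,0.033,0.0003,0.0004,0,0.001,0.085],[-0.0035,0.033,0.0003,0.0004,0.0003,0,0.085],[0,0,0,0,0,0,0.085]])

```text
t: 23.3
tool_pos: [0.521, -0.095, 0.1862]
ee_rot: [0.076, -0.05, 0.996, 0.001]
wrist_force: [0.6, 0.0, 0.1]
gripper_width: 0.0852
```

```bash
python3 st.py .15;python3 - <<'E'
from bars import *
im,d,m=snap('wrist','w18');P=cloud(m,d);bars(P,ROOT)
E
```

```text
23.3 [ 0.521  -0.095   0.1862] q [-0.3938  0.4839  0.6798  2.2131 -0.7489  0.5073  2.5324] loc -0.10049539624912564 0.00020383341816041824 F [0.5511 0.0218 0.1317] w 0.08524529456413397
tilt 0.15157233134611148 togo [ 0.0051  0.0021 -0.0029]
bar px [312 233] 147 local ctr [-148.6   -1.2] [ 2.7 11.2] 0.4 x [-149.9 -147.4] y [-6.4  4.1] ztop 0.198
bar px [189 344] 1656 local ctr [-104.1  -47.7] [24.9 14.5] 1.2 x [-116.1  -94.3] y [-54.4 -40.9] ztop 0.2106
bar px [449 345] 1669 local ctr [-104.8   50.4] [14.6 25.2] 89.7 x [-116.4  -94.5] y [43.4 56.8] ztop 0.2107
bar px [316 353] 6450 local ctr [-101.     0.2] [56.6 15.6] 89.4 x [-108.   -95.6] y [-25.6  26.3] ztop 0.2066
```

Emit:
jog_arm(deltas=[[0,0,0,-0.0005,0,-0.001,0.07],[0,0,0,0,0,0,0.05],[0,0,0,0,0,0,0.04],[0,0,0,0,0,0,0.04],[0,0,0,0,0,0,0.04],[0,0,0,0,0,0.004,0.04],[0,0,0,0,0,0.006,0.04],[0,0,0,0,0,0.005,0.04],[0,0,0,0,0,0,0.04]])

```text
t: 24.25
tool_pos: [0.5198, -0.0957, 0.2011]
ee_rot: [0.076, -0.049, 0.996, 0.001]
wrist_force: [0.6, 0.1, -0.4]
gripper_width: 0.0551
```

Emit:
jog_arm(deltas=[[0,0,0,-0.01,-0.001,0,0.04],[0,0,0,-0.018,-0.0017,0,0.04],[0,0,0,-0.018,-0.0018,0,0.04],[0,0,0,-0.016,-0.0015,0,0.04],[0,0,0,-0.009,-0.0009,0,0.04],[0,0,0,0,0,0,0.04]])

```text
t: 24.85
tool_pos: [0.446, -0.1025, 0.2]
ee_rot: [0.075, -0.048, 0.996, 0.002]
wrist_force: [0.3, 0.8, -0.4]
gripper_width: 0.0555
```

```bash
python3 st.py .15;python3 - <<'E'
from bars import *
im,d,m=snap('wrist','w19');P=cloud(m,d)
im,d,m=snap('scene','s19');np.savez('/tmp/s19.npz',d=d,im=im,**m)
im,d,m=snap('top','t19');np.savez('/tmp/t19.npz',d=d,im=im,**m)
E
```

```text
24.85 [ 0.446  -0.1025  0.2   ] q [-0.4115  0.3765  0.7207  2.345  -0.7084  0.4616  2.5557] loc -0.17579159564637528 1.4015131588607233e-06 F [ 0.3395  0.7624 -0.3914] w 0.05546545401537813
tilt 0.1495854380953754 togo [ 0.0027 -0.0002  0.0007]
```

View pics/w19.png

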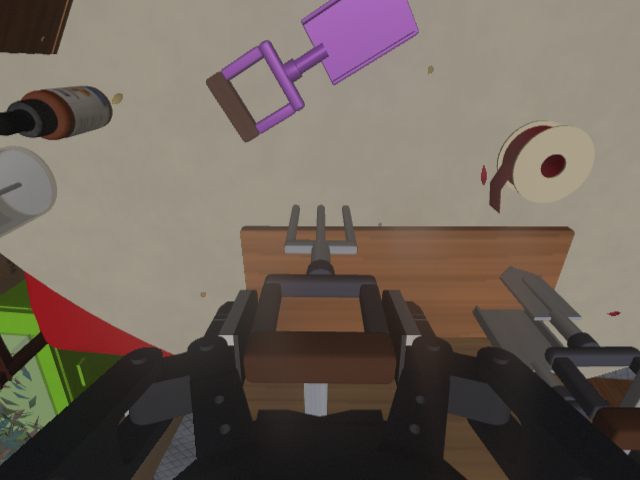

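View pics/s19.png

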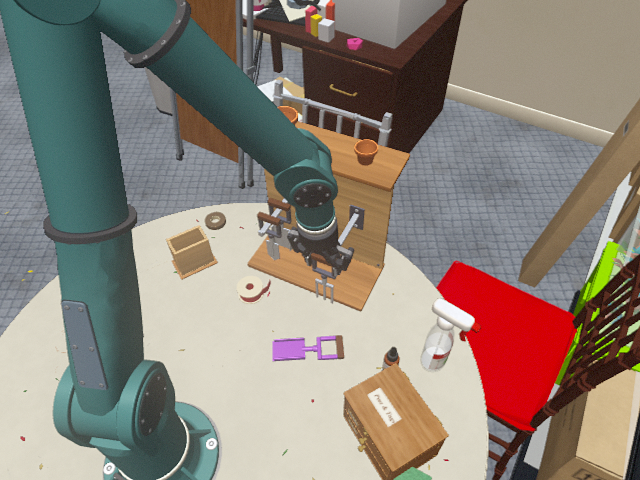

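Fork is off the hook (tip at (315,395) behind it). Now measuring the holder's rim.

```bash
python3 - <<'E'
from h import *
out=[]
for f,b in [('scene0',(155,225,215,285)),('top0',(195,250,310,375))]:
    z=np.load(f'/tmp/{f}.npz');P=cloud({k:z[k] for k in('mtx','R','t')},z['d'])
    v,u=np.mgrid[:480,:640]
    k=(u>b[0])&(u<b[1])&(v>b[2])&(v<b[3])&(P[...,2]>.088)&(P[...,2]<.103)
    q=P[k][:,:2]*1000; r=cv2.minAreaRect(q.astype(np.float32));print(f,k.sum(),r,np.median(P[k][:,2]))
    print(cv2.boxPoints(r).round(1).tolist())
    im=z['im'].copy(); im[k]=[255,0,255]
    out.append(cv2.resize(im[b[2]-5:b[3]+5,b[0]-5:b[1]+5,::-1],(380,400),interpolation=cv2.INTER_NEAREST))
    out.append(cv2.resize(z['im'][b[2]-5:b[3]+5,b[0]-5:b[1]+5,::-1],(380,400),interpolation=cv2.INTER_CUBIC))
cv2.imwrite('pics/hold.png',cv2.resize(np.vstack([np.hstack(out[:2]),np.hstack(out[2:])]),None,fx=.75,fy=.75))
E
```

```text
scene0 347 ((408.00372314453125, 270.5422058105469), (64.10955810546875, 90.06322479248047), 63.384700775146484) 0.09418675282933567
[[353.3999938964844, 262.1000061035156], [433.8999938964844, 221.6999969482422], [462.6000061035156, 279.0], [382.1000061035156, 319.3999938964844]]
top0 307 ((408.479736328125, 272.74029541015625), (59.467247009277344, 89.70084381103516), 62.97541809082031) 0.09502311525684161
[[355.0, 266.6000061035156], [434.8999938964844, 225.89999389648438], [461.8999938964844, 278.79998779296875], [382.0, 319.6000061035156]]
```

View pics/hold.png

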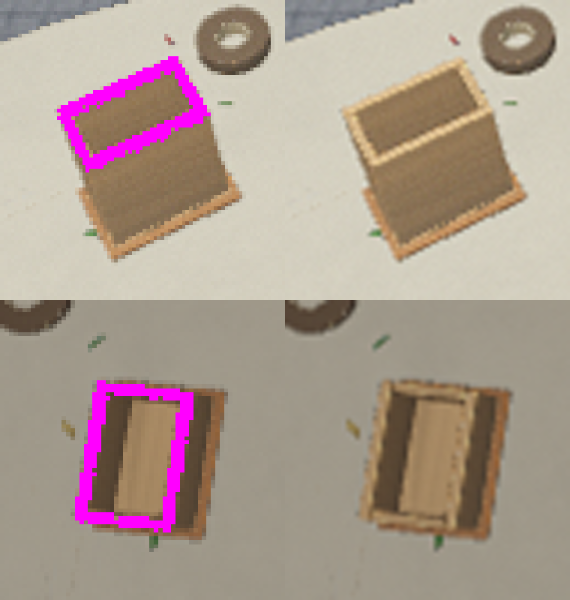

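```bash
cat > plan6.py <<'E'
from route import *
from h import env
s=env.sense();q0=np.array(s['q']);p0=np.array(s['tool_pos']);th=.15
yh=1.103;hc=np.array([.4087,.2725,0])
W=[(p0+[0,0,.16],Rd(YR,th)),(np.array([.45,.04,.37]),Rd(YR+.33,th)),(np.array([.45,.17,.36]),Rd(YR+.68,th)),(hc+[0,0,.32],Rd(yh,th)),(hc+[0,0,.25],Rd(yh,th)),(hc+[0,0,.147],Rd(yh,th))]
o=go(q0,W,dp=.02,da=.05,verbose=True);print('v',o[2],'err',o[3])
E
python3 plan6.py; python3 - <<'E'
from h import *
Rp=Rc(env.sense()['ee_rot'])
for y in (YR+.33,YR+.68,1.103):
    Rn=Rd(y,.15);print(R.from_matrix(Rn@Rp.T).as_rotvec());Rp=Rn
E
```

```text
8 [-0.86  0.09  1.11  2.16 -0.18  0.81  2.02] marg 0.25 err 0.0014
16 [-1.08  0.03  0.96  2.16 -0.09  0.83  1.93] marg 0.35 err 0.0015
24 [-1.16  0.11  0.83  2.12 -0.2   0.82  2.13] marg 0.39 err 0.0015
31 [-1.22  0.19  0.68  2.14 -0.29  0.74  2.32] marg 0.37 err 0.0015
35 [-1.13  0.3   0.6   2.22 -0.45  0.59  2.48] marg 0.29 err 0.0015
41 [-0.91  0.46  0.35  2.3  -0.71  0.35  2.74] marg 0.21 err 0.0015
v 0.352221151284552 err 0.0014655761720457937
[0.0038 0.0032 0.3289]
[ 0.   -0.    0.35]
[-0.     -0.      0.3262]
```

Emit:
jog_arm(deltas=[[0,0,0,0,0,0.012,0.04],[0,0,0,0,0,0.022,0.04],[0,0,0,0,0,0.027,0.04],[0,0,0,0,0,0.027,0.04],[0,0,0,0,0,0.027,0.04],[0,0,0,0,0,0.025,0.04],[0,0,0,0,0,0.02,0.04]])

```text
t: 25.7
tool_pos: [0.4493, -0.1027, 0.3619]
ee_rot: [0.076, -0.049, 0.996, 0.001]
wrist_force: [0.7, 0.9, -0.8]
gripper_width: 0.0549
```

Emit:
jog_arm(deltas=[[0,0,0.03,0.0006,0.012,0.0014,0.04],[0,0,0.047,0.0006,0.02,0.0014,0.04],[0,0,0.05,0.0006,0.022,0.0014,0.04],[0,0,0.05,0.0006,0.022,0.0014,0.04],[0,0,0.05,0.0006,0.022,0.0014,0.04],[0,0,0.05,0.0006,0.022,0.0014,0.04],[0,0,0.053,0.0004,0.0225,0.0014,0.04],[0,0,0.055,0,0.022,-0.0017,0.04],[0,0,0.055,0,0.022,-0.0017,0.04],[0,0,0.055,0,0.022,-0.0017,0.04],[0,0,0.055,0,0.022,-0.0017,0.04],[0,0,0.05,0,0.018,-0.0017,0.04]])

```text
t: 26.9
tool_pos: [0.4519, 0.1483, 0.3611]
ee_rot: [0.071, -0.343, 0.936, 0.024]
wrist_force: [-0.4, -0.8, -0.5]
gripper_width: 0.0552
```

```bash
python3 st.py 1.103 .15
```

```text
26.9 [0.4519 0.1483 0.3611] q [-1.1801  0.1028  0.8782  2.1253 -0.1825  0.8173  2.08  ] loc -0.14572737121791682 0.24905344732073953 F [-0.3578 -0.8094 -0.5405] w 0.05516643790680921
tilt 0.1262929655538401 togo [0.0021 0.0035 0.4002]
```

Emit:
jog_arm(deltas=[[0.0002,0.0004,0.05,-0.005,0.016,-0.006,0.04],[0.0002,0.0004,0.05,-0.005,0.016,-0.007,0.04],[0.0002,0.0004,0.05,-0.005,0.016,-0.007,0.04],[0.0002,0.0004,0.05,-0.005,0.016,-0.007,0.04],[0.0002,0.0004,0.05,-0.005,0.016,-0.007,0.04],[0.0002,0.0004,0.05,-0.005,0.015,-0.007,0.04],[0.0002,0.0004,0.045,-0.005,0.013,-0.007,0.04],[0.0002,0.0004,0.035,-0.005,0.01,-0.007,0.04],[0.0002,0.0004,0.02,-0.003,0.006,-0.006,0.04],[0,0,0,0,0,0,0.04]])

```text
t: 27.9
tool_pos: [0.4081, 0.2706, 0.2995]
ee_rot: [0.063, -0.521, 0.85, 0.039]
wrist_force: [0.5, -0.7, -1.0]
gripper_width: 0.0554
```

```bash
python3 st.py 1.103 .15; python3 - <<'E'
from h import *
s=env.sense();p=np.array(s['tool_pos']);hc=np.array([.4087,.2725,0]);a=np.array([np.cos(1.103),np.sin(1.103),0]);b=np.array([-a[1],a[0],0])
im,d,m=snap('wrist','w20');P=cloud(m,d);L=(P-hc)@np.stack([a,b,[0,0,1]],1)
print('tcp in holder',(p-hc)@a,(p-hc)@b)
k=(L[...,2]>.088)&(L[...,2]<.1)&(abs(L[...,0])<.045)&(abs(L[...,1])<.06)
r=cv2.minAreaRect((L[k][:,:2]*1000).astype(np.float32));print('rim',k.sum(),r)
# fork parts
for z0,z1 in [(.155,.17),(.18,.2),(.2,.22),(.3,.33)]:
    k=(L[...,2]>z0)&(L[...,2]<z1)&(abs(L[...,0])<.05)&(abs(L[...,1])<.027); 
    if k.sum(): print(z0,k.sum(),np.percentile(L[k],[2,50,98],axis=0).round(4).tolist())
im,d,m=snap('scene','s20')
cv2.imwrite('pics/s20c.png',cv2.resize(im[100:340,100:340,::-1],None,fx=2.4,fy=2.4))
E
```

```text
27.9 [0.4081 0.2706 0.2995] q [-1.2135  0.2207  0.6869  2.1693 -0.3407  0.7016  2.3733] loc -0.1775005310496955 0.37501797423840544 F [ 0.4784 -0.6755 -0.9817] w 0.0553557975431615
tilt 0.07946021535467165 togo [ 0.0013 -0.0015  0.0035]
tcp in holder -0.0019666798926951637 -0.00030493437676339726
rim 2343 ((-3.117351531982422, 0.28462982177734375), (90.0601806640625, 57.622554779052734), 89.67694854736328)
0.155 91 [[-0.002, -0.0196, 0.1616], [-0.001, 0.0015, 0.1658], [0.0008, 0.0232, 0.1697]]
0.18 289 [[-0.0019, -0.0195, 0.1806], [-0.001, 0.0021, 0.1904], [0.001, 0.0229, 0.1996]]
0.2 378 [[-0.0019, -0.0197, 0.2004], [-0.0009, 0.0014, 0.2104], [0.0013, 0.023, 0.2197]]
0.3 8322 [[-0.0106, -0.0268, 0.302], [-0.004, -0.0015, 0.3186], [0.0069, 0.0258, 0.3212]]
```

View pics/w20.png

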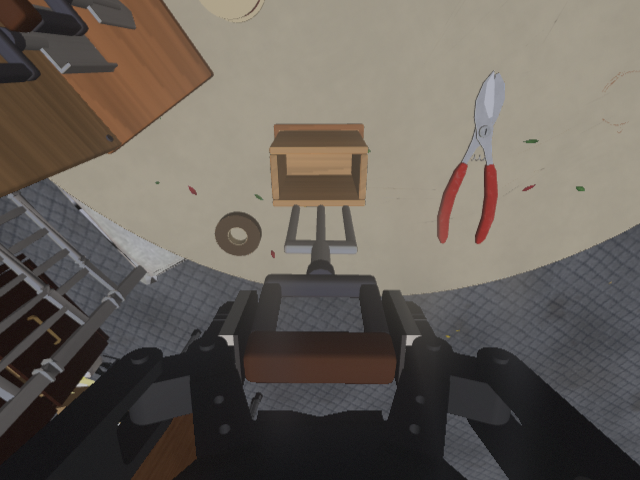

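View pics/s20c.png

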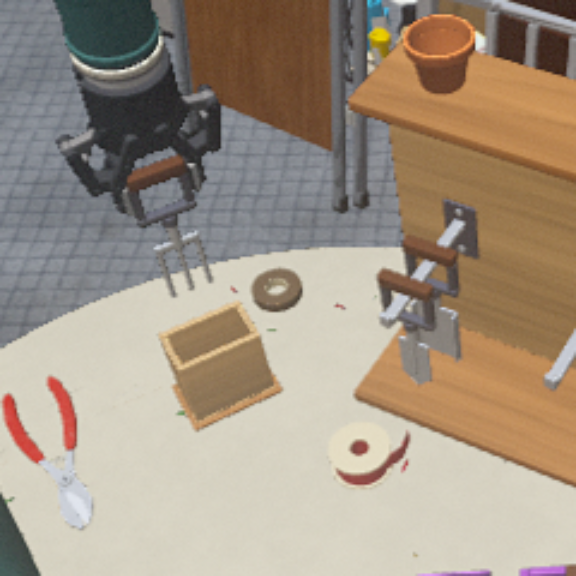

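The fork is over the holder, rim at (270–368,150–205), tines vertical and centred to a few mm. Descending.

Emit:
jog_arm(deltas=[[0,0,0,-0.0005,-0.0043,-0.008,0.04],[0,0,0,0,0,-0.018,0.04],[0,0,0,0,0,-0.022,0.04],[0,0,0,0,0,-0.022,0.04],[0,0,0,0,0,-0.022,0.04],[0,0,0,0,0,-0.022,0.04],[0,0,0,0,0,-0.018,0.04],[0,0,0,0,0,-0.012,0.04],[0,0,0,0,0,-0.004,0.04],[0,0,0,0,0,0,0.04]])

```text
t: 29.0
tool_pos: [0.4088, 0.2649, 0.1523]
ee_rot: [0.064, -0.52, 0.851, 0.039]
wrist_force: [-1.2, -0.3, -0.6]
gripper_width: 0.055
```

```bash
python3 st.py 1.103 .15; python3 - <<'E'
from h import *
im,d,m=snap('wrist','w21')
im,d,m=snap('scene','s21')
cv2.imwrite('pics/s21c.png',cv2.resize(im[130:330,100:300,::-1],None,fx=2.9,fy=2.9))
E
```

```text
29.0 [0.4088 0.2649 0.1523] q [-0.9218  0.4546  0.3861  2.3057 -0.7272  0.3646  2.762 ] loc -0.17736726649907947 0.3692259484317794 F [-1.1635 -0.2973 -0.5774] w 0.05504482167420826
tilt 0.08124918225945063 togo [ 0.0005 -0.0003  0.007 ]
```

View pics/s21c.png

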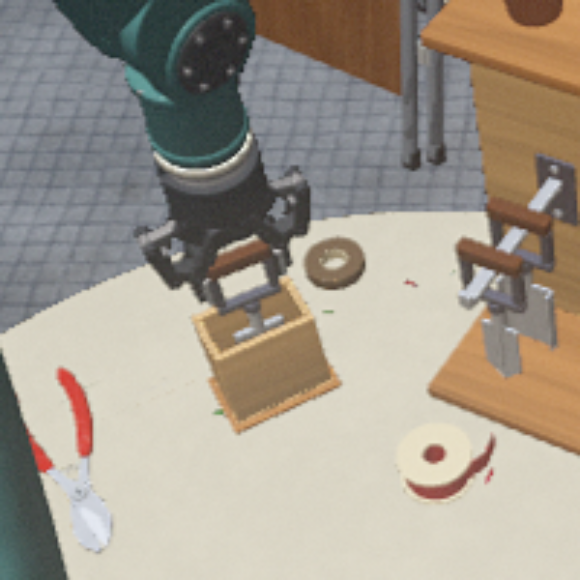

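View pics/w21.png

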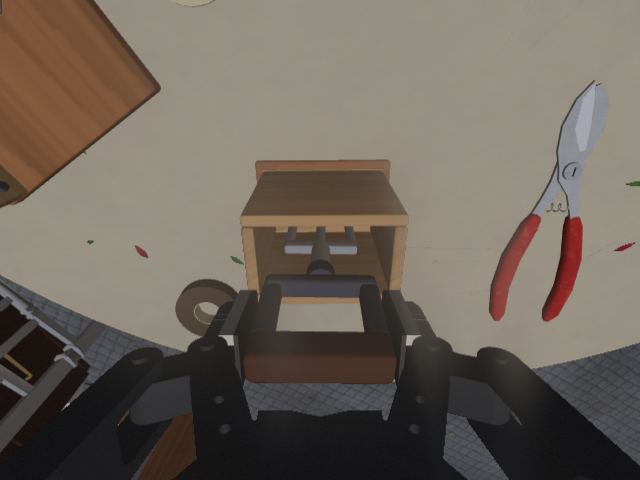

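The tines are inside the holder at (320,245). Lowering the last few millimetres.

Emit:
jog_arm(deltas=[[0,0,0,0,0,-0.002,0.04],[0,0,0,0,0,-0.002,0.04],[0,0,0,0,0,-0.001,0.04],[0,0,0,0,0,0,0.04]])

```text
t: 29.5
tool_pos: [0.4085, 0.2658, 0.1476]
ee_rot: [0.064, -0.52, 0.851, 0.039]
wrist_force: [-0.6, -0.6, -0.4]
gripper_width: 0.0554
```

Emit:
jog_arm(deltas=[[0,0,0,0,0,-0.001,0.04],[0,0,0,0,0,0,0.04],[0,0,0,0,0,0,0.056],[0,0,0,0,0,0,0.06],[0,0,0,0,0,0,0.07],[0,0,0,0,0,0,0.085],[0,0,0,0,0,0,0.085],[0,0,0,0,0,0,0.085]], squeeze=30)

```text
t: 30.3
tool_pos: [0.4085, 0.2657, 0.1465]
ee_rot: [0.064, -0.52, 0.851, 0.039]
wrist_force: [0.1, 0.3, 0.1]
gripper_width: 0.0849
```

```bash
python3 st.py 1.103 .15; python3 - <<'E'
from h import *
im,d,m=snap('wrist','w22')
im,d,m=snap('scene','s22')
cv2.imwrite('pics/s22c.png',cv2.resize(im[130:330,100:300,::-1],None,fx=2.9,fy=2.9))
E
```

```text
30.3 [0.4085 0.2657 0.1465] q [-0.9073  0.4639  0.3658  2.3088 -0.7435  0.3493  2.7772] loc -0.17755795949369857 0.3700464530637156 F [0.069  0.3429 0.0547] w 0.08494696402931275
tilt 0.08144103135509928 togo [-0.0001  0.      0.0056]
```

View pics/s22c.png

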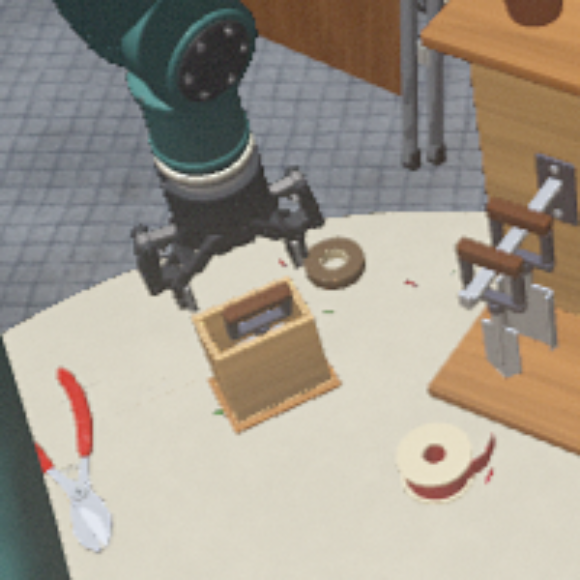

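View pics/w22.png

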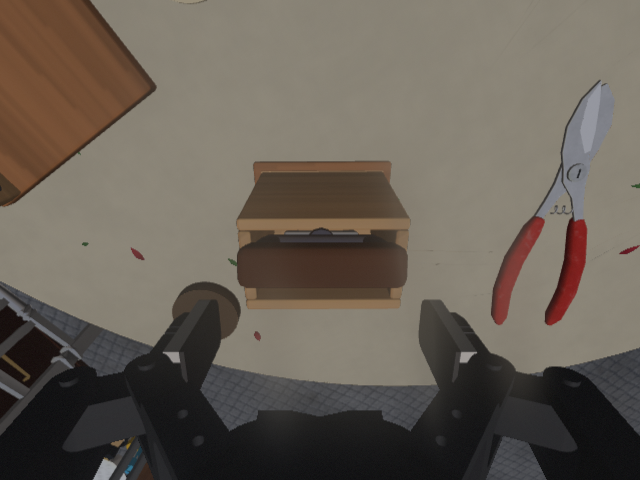

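```bash
cat > meas.py <<'E'
from h import *
hc=np.array([.4087-.0014,.2725-.0028,0]);a=np.array([np.cos(1.103),np.sin(1.103),0]);b=np.array([-a[1],a[0],0])
for c in ['wrist','scene']:
    im,d,m=snap(c);P=cloud(m,d);L=(P-hc)@np.stack([a,b,[0,0,1]],1)
    for z0,z1 in [(.1,.115),(.115,.13),(.13,.145),(.145,.16),(.16,.18)]:
        k=(L[...,2]>z0)&(L[...,2]<z1)&(abs(L[...,0])<.06)&(abs(L[...,1])<.03)
        if k.sum()>5: print(c,z0,k.sum(),np.percentile(L[k],[3,50,97],axis=0).round(4).tolist())
    k=(L[...,2]>.02)&(L[...,2]<.09)&(abs(L[...,0])<.019)&(abs(L[...,1])<.03)
    if k.sum()>5: print(c,'inside',k.sum(),np.percentile(L[k],[3,50,97],axis=0).round(4).tolist())
E
python3 meas.py
```

```text
wrist 0.1 35 [[-0.0273, -0.0043, 0.1029], [-0.0268, -0.0009, 0.1041], [-0.0258, 0.0026, 0.1053]]
wrist 0.145 2673 [[-0.0505, -0.0264, 0.1534], [-0.049, 0.0012, 0.1587], [-0.0453, 0.0255, 0.1599]]
wrist 0.16 4648 [[-0.048, -0.0256, 0.1601], [-0.0431, -0.0014, 0.1617], [-0.0382, 0.0244, 0.1633]]
scene 0.1 56 [[-0.0276, -0.0237, 0.1031], [-0.0252, -0.0014, 0.1114], [-0.0192, 0.0242, 0.1149]]
scene 0.115 51 [[-0.0343, -0.0271, 0.1152], [-0.0261, -0.0013, 0.1173], [-0.0202, 0.0253, 0.1281]]
scene 0.13 14 [[-0.0421, -0.025, 0.1307], [-0.039, 0.0209, 0.138], [-0.0329, 0.0267, 0.1437]]
scene 0.145 95 [[-0.0504, -0.0265, 0.1471], [-0.0465, 0.0004, 0.1569], [-0.0379, 0.0264, 0.1599]]
scene 0.16 76 [[-0.0497, -0.0238, 0.1601], [-0.0429, -0.0008, 0.1623], [-0.038, 0.025, 0.1655]]
scene inside 7 [[-0.0092, -0.0219, 0.0749], [-0.0043, 0.0078, 0.077], [-0.0008, 0.0172, 0.0832]]
```

Emit:
jog_arm(deltas=[[0,0,0,0,0,0.012,0.085],[0,0,0,0,0,0.025,0.085],[0,0,0,0,0,0.03,0.085],[0,0,0,0,0,0.035,0.085],[0,0,0,0,0,0.035,0.085],[0,0,0,0,0,0.02,0.085],[0,0,0,0,0,0,0.085]])

```text
t: 31.2
tool_pos: [0.4102, 0.2666, 0.3064]
ee_rot: [0.067, -0.52, 0.85, 0.04]
wrist_force: [0.4, -0.1, -0.1]
gripper_width: 0.085
```

```bash
python3 meas.py; python3 - <<'E'
from h import *
im,d,m=snap('wrist','w23'); np.savez('/tmp/w23.npz',d=d,im=im,**m)
im,d,m=snap('top','t23'); np.savez('/tmp/t23.npz',d=d,im=im,**m)
E
```

```text
wrist 0.1 135 [[-0.0241, -0.0235, 0.1035], [-0.0186, 0.0003, 0.1137], [-0.0125, 0.0222, 0.115]]
wrist 0.115 304 [[-0.0252, -0.0247, 0.1151], [-0.0226, -0.0015, 0.1162], [-0.0193, 0.0232, 0.1281]]
wrist 0.13 58 [[-0.031, -0.0271, 0.1303], [-0.0285, -0.0003, 0.1354], [-0.0263, 0.0259, 0.1418]]
wrist 0.145 589 [[-0.0504, -0.0264, 0.1533], [-0.0481, 0.0006, 0.1585], [-0.0344, 0.0256, 0.1599]]
wrist 0.16 1029 [[-0.048, -0.0256, 0.1601], [-0.0427, -0.0009, 0.1616], [-0.0377, 0.0248, 0.1634]]
wrist inside 278 [[-0.0084, -0.022, 0.0273], [-0.0043, -0.0015, 0.077], [0.0172, 0.0194, 0.0831]]
scene 0.1 60 [[-0.0278, -0.0233, 0.1047], [-0.025, 0.0006, 0.1118], [-0.02, 0.024, 0.1145]]
scene 0.115 45 [[-0.0345, -0.0276, 0.1152], [-0.025, -0.0054, 0.1178], [-0.0201, 0.0253, 0.1283]]
scene 0.13 15 [[-0.0419, -0.0253, 0.1311], [-0.0381, 0.0202, 0.1358], [-0.0345, 0.0269, 0.1428]]
scene 0.145 96 [[-0.0503, -0.0259, 0.1479], [-0.047, -0.001, 0.1572], [-0.0402, 0.0263, 0.1598]]
scene 0.16 75 [[-0.0495, -0.0258, 0.1603], [-0.0428, 0.0022, 0.1619], [-0.0369, 0.0237, 0.1648]]
scene inside 7 [[-0.0048, -0.0216, 0.0765], [-0.0039, 0.0071, 0.0777], [-0.0031, 0.0172, 0.0784]]
```

View pics/w23.png

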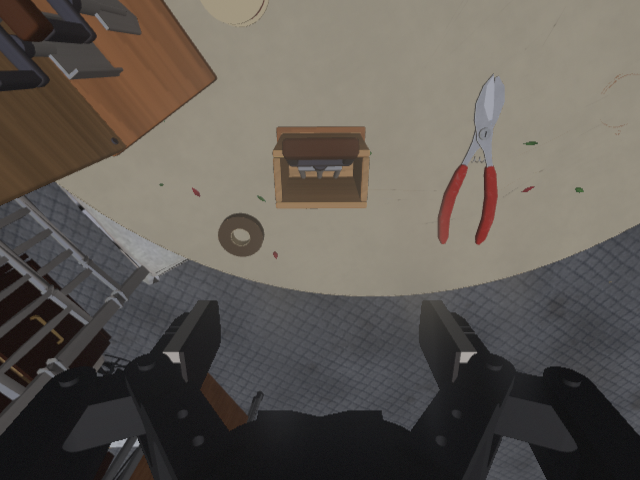

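View pics/t23.png

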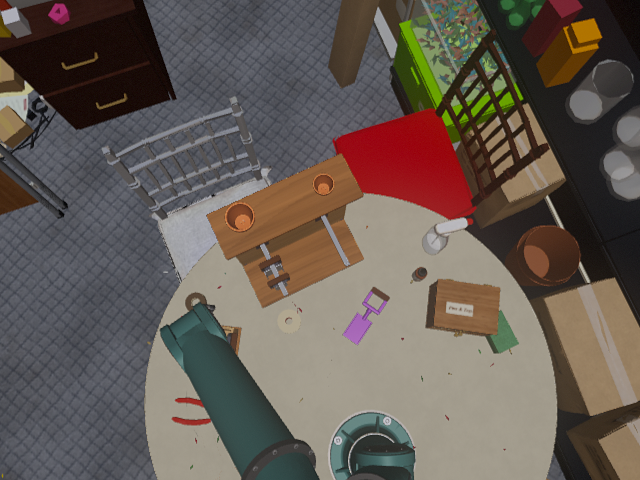

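```bash
python3 - <<'E'
from bars import *
z=np.load('/tmp/t23.npz');P=cloud({k:z[k] for k in('mtx','R','t')},z['d']);print('spare');bars(P,SP);print('full');bars(P,ROOT)
for l in ['ribbon_spool','glue','spray','tape_roll','square_trowel']:
    for r in env.look_for('top',l)[:2]:
        print(l,round(r['p'],2),c2w({k:z[k] for k in('mtx','R','t')},r['centre']))
print(env.sense()['t'],env.hand_in())
E
```

```text
spare
bar px [269 262] 135 local ctr [-61.3   2.3] [15. 55.] 2.1 x [-68.3 -54.5] y [-24.4  28. ] ztop 0.2093
bar px [277 279] 136 local ctr [-109.5    1.4] [14.9 54.4] 0.9 x [-116.7 -102.9] y [-24.7  27.5] ztop 0.2089
full
ribbon_spool 0.56 [0.409  0.09   0.0299]
ribbon_spool 0.25 [0.4008 0.2342 0.1608]
glue 0.52 [ 0.4017 -0.2886  0.0592]
spray 0.62 [ 0.4665 -0.3574  0.1489]
tape_roll 0.54 [0.5524 0.3241 0.0127]
square_trowel 0.74 [ 0.335  -0.0967  0.0076]
square_trowel 0.65 [0.543  0.0807 0.1839]
the job is handed in; nothing more can be done
31.65 None
```

The job is done and was handed in at 31.65 s; the hand-in reports no verdict. I moved the square trowel first, then the pointed trowel, to the spare hook. I then slid the fork forward on its own hook, gripped it again at a smaller tilt, and stood it tines down in the holder.

- **Trowels:** both hang level on the spare hook by their handles, about 61 and 110 mm from its root. The crowded hook is empty.
- **Fork:** its tips are at the holder floor and the fork is at rest. When I let go it leaned about 23° against the robot-side rim, so it rests leaning rather than upright. I left it that way.
- **Other things:** the spool, glue, spray and purple look-alike read within about 4 mm of where they were. The tape roll read about 11 mm off. It is partly hidden by the arm in that picture and nothing touched it, so I take this as detection error. In the last top picture the pots look unmoved.
- **Robot:** the gripper was open and clear of everything. The readings I took showed at most about 8 N at the wrist.

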